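Release the ratchet pawl, reset the follower and refill a vial magazine by cap colour

ROBOT

A 6-joint arm with a two-finger parallel gripper is mounted at the origin on a cart in front of the work surface, level with it; the furniture and walls round the work are solid. World frame = base frame: x ahead of the robot, y to its left, z up, the work surface at z = 0. Lengths are in m, angles in rad, forces in N, time in s.
With the tool pointing down it reaches from about 0.275 to 0.875 m from the base axis. Payload 12.5 kg.
Tool frame: the origin (TCP) lies at the very end of the fingers, on their centre line; the grasp point (between the pads) lies 19 mm behind it; z points along the fingers, y is the line along which they close (so a half turn about z gives the same grasp; the last joint's range is limited). The gripper opens to 85 mm and grips with 20 to 120 N. Pads are 22 mm wide; open, the fingers measure 114 mm over their backs; the gripper's body (76 mm by 85 mm) begins 54 mm behind the grasp point. The pads swing forward as they close: fully open they stand 13 mm farther back than shut.
Start: joints at [1.213, 0.351, 1.652, -0, 1.139, -0.085], TCP at [0.148, 0.53, 0.231] pointing down, gripper open.
Joint ranges: [-2.75, 2.75], [-0.79, 2.1], [0.01, 2.65], [-1.57, 4.71], [0.07, 3.14], [-2.87, 2.87]. Speed limits (rad/s): [2.22, 2.22, 2.79, 3.14, 3.14, 3.14].

INTERFACE

Orientations are given as [roll, pitch, yaw] about the fixed x, y, z axes, in that order (R = Rz(yaw) Ry(pitch) Rx(roll)).
In Python, from workcell import bot gives the robot as it stands. The module is installed in compiled form; this text tells all that it offers.
- The arm moves only by the tool servo_tool, never from a script. Its argument "increments" is a list of rows, each an object of numbers: "grip": the opening, from 0 (shut) to 1 (fully open); "tx", "ty", "tz": the shift along the tool's x, y, z in units of 50 mm (1.0 is 50 mm); "ax", "ay", "az": the turn, a rotation vector about the tool's x, y, z in degrees. A call has 1 to 12 rows; each row shifts and turns the commanded pose from where the row before left it, along the tool's axes as they then stand; what a row does not reach is not made up. A row lasts 1/8 s, in which the tool goes at most 62.5 mm and 10.7 degrees, less where a joint would pass 70% of its speed; a pose out of reach is approached as far as the arm can. A call is refused whole if a number of a shift passes 1 or a number of a turn 10.7, either way. A call with a gripper value outside its range is refused whole. The fingers move at their own pace and stop on an object; the grip force is fixed at half the most. Time passes only in rows, so rows that do not move let the fingers close. It gives the time, the measured TCP pose, the force, the opening and the grip force at its end, in the units of the state.
- bot.sense(): the state, without advancing time (a new reading comes with each control period).
- bot.snapshot(name): name is "scene" or "side" or "wrist"; returns a dict with "pixels" (384x512x3 uint8, blue, green, red), "intrinsics" (3x3 intrinsics, pixels), "D" ([k1, k2, p1, p2, k3] as OpenCV has them; the pictures are not rectified), "R" (3x3) and "t" (3): a world point X has camera coordinates R X + t. Camera axes: x right, y down, z forward; pixel columns grow to the right and rows downward; lengths in m; the calibration is good to about 2 mm. A picture is of the moment at which its call begins. There is no depth.
- bot.job_done(): hands the job in; it is judged then, once.
Trained networks look in the newest picture that a camera, given by its name, has taken for a name from the list of things; names that differ only in an ending like _2 or _b are one class to them, and where a whole thing is asked for, a point or a joint stands for the part that bears it (a point fixed in the world has none). Each returns a list of dicts, best first, with "confidence" (0 to 1); they miss things now and then, are a little off and sometimes report something else, mostly with a low value. They report only what shows in the picture. A call takes as long as a camera call.
- bot.silhouettes(query, camera): "mask" (384x512 bool, what is visible of it) and "bbox" ([centre column, centre row, width, height] in pixels, round what is visible of it).
- bot.spot_point(query, camera): "xy" ([column, row] in pixels: a listed point, or the origin of a listed thing).
The state is a dict: "time": time; "joint_positions": joint angles; "qvel": joint speeds; "effort": joint torques, N m; "tool_pos": TCP position; "orientation": TCP orientation; "force": force on the tool from outside, world axes, zero at the start; "torque": the same for the moment, N m; "grip_width": finger opening in m; "finger_force": force on a finger pad.
Only numpy, scipy, OpenCV 4.12 (cv2) and the standard library are available. Lean on these libraries where they do the work, as an engineer would, in place of code of your own. Each camera call takes 0.05 s, during which the arm holds its last target. There are 200 camera calls.

TASK

The two-lane vial magazine has run empty, and its follower has ratcheted up to the front. Flip the orange pawl under the stock shelf off the toothed bar, slide the follower all the way back, then stand the red-capped vial in the lane with the red tag and the blue-capped vial in the lane with the blue tag, both upright on the lane floor. Leave the pawl flipped off and the follower back, never force the follower back against the pawl, and do not disturb the yellow-capped vial or the carton on the shelf.

Things in the scene. Friction and masses are not known exactly. Their poses are not given: they have to be found in the camera images.
- magazine: White vial magazine, fixed. Origin on the table; x along the lanes, front sill (robot side) to rear; y left; z up. In mm: base x -115..150, 6 thick. Two lanes along x, floor z 6, centred on y +24 and -24, 42 wide inside; divider and side walls up to z 21; front sill x -113..-98 up to z 24. Rear: stock shelf (see shelf_edge) over the pawl. The bar leaves by a slot in the rear panel.
- follower (a joint): Slide of the grey follower plate and its toothed steel bar along magazine +x (m): about 0 at the front as found, 0.085 fully back at its stop. About 1 N of friction, no spring. With the pawl on the bar it goes back only a few mm until a tooth meets the pawl's nose and locks it.
- follower_grip (a point): Point in the follower's black grip bar, 10 mm under its top; at magazine (-78, 0, 70) mm with the slide at 0, moves with it. Grip bar 10 mm thick (x), 40 wide (y), z 46..80. Below it the follower plate: 8 thick, 88 wide, z 23..46, across both lanes. The toothed bar (z 24..34, y -5..12 mm) runs from the plate to the rear.
- pawl (a joint): Hinge of the orange pawl about an upright pivot (rad): 0 as found, nose in the teeth; it grows as the tab is pushed to magazine +y (left, clockwise from above) and stops at 0.75. The nose is clear of the teeth beyond 0.25; above 0.4 it counts as flipped off. It stays where it is left (friction, about 0.6 N at the tab).
- pawl_tab (a point): Point in the middle of the pawl's upright orange thumb tab, 10 mm under its top. The tab is 9 mm (x) by 8 mm (y), z 34 to 68 mm; with the pawl at 0 the point is at magazine (80, 24, 58) mm, and it swings about pawl_pivot at 50 mm radius.
- pawl_pivot (a point): Fixed point on the pawl's upright pivot axis, magazine (130, 22, 30) mm.
- tag_red: Red tag on the front sill that marks its lane (either lane may be the red one): plate 13 x 36 x 3 mm, origin under its centre at z 24 mm, with a lip down the sill's front; magazine x -105.5, y +24 or -24 mm, axes as the magazine's. The lane floor starts 7.5 mm to +x and lies 18 mm below the origin; the lane's middle is the tag's y = 0.
- tag_blue: Blue tag, marking the other lane; same form and origin as tag_red.
- vial_red: Clear glass vial with a red cap, 26 mm diameter, 53 mm tall, standing upright; origin at the centre of its underside, z up its axis. Grip the glass body between 18 and 45 mm above its underside. 35 g nominal.
- vial_blue: Amber glass vial with a blue cap, same size and origin as vial_red.
- vial_yellow: Amber glass vial with a yellow cap, 22 mm diameter, 47 mm tall; not part of the refill, leave it. Origin at the centre of its underside.
- carton_red: Red medicine carton 95 x 46 x 28 mm lying across the stock shelf (its top at about z 139 mm, its front face 24 mm behind the shelf's front edge). Leave it. Origin at the centre of its underside.
- shelf_edge (a point): Middle of the stock shelf's lower front edge, magazine (65, 0, 105) mm. Shelf plate z 105..111, x 65..150, y -55..55 mm, side lips up to z 122; carried only by a panel at x 144..150, so open below at front and sides. The pawl tab is under it, 15 mm behind this edge: no vertical tool reaches it; a tool tilted 35 to 45 degrees, tips down and toward magazine +x, does.

How it is judged:
By the outcome, as a careful person would: the job done as asked, in the order asked, and still so for the second after the job is handed in, with the robot touching nothing.
It also fails if it takes over 72 s, if anything falls off the work surface, if the arm or the gripper's body presses on something with over 40 N, if the wrist force passes 120 N, or if a joint passes its speed limit or range.

## Working session

There is one attempt and no reset: what is moved stays moved. The work goes in short steps, Python scripts to look and compute and a tool call to move; the robot and the scene stay as the last step left them, time stands still between calls to the robot, and variables do not carry over. Pictures are saved under pics/ and viewed, at most 10 in all, crops included, and the job is handed in when it is done.

Besides the shell and the picture viewer there is one more tool, called after "Emit:" as name(argument=value, ...), one argument or row to a line, values as JSON. servo_tool: Moves the arm, as the interface text tells. Its arguments: {"type":"object","properties":{"increments":{"type":"array"}},"required":["increments"]}

```bash
mkdir -p pics; cat > h.py <<'E'
import numpy as np, cv2
from workcell import bot
from scipy.spatial.transform import Rotation as Ro
from scipy.optimize import least_squares
def snap(c,save=None):
    s=bot.snapshot(c)
    if save: cv2.imwrite('pics/'+save,s['pixels'])
    return s
def proj(s,P):
    return cv2.projectPoints(np.atleast_2d(P).astype(float),cv2.Rodrigues(np.array(s['R']))[0],np.array(s['t'],float),np.array(s['intrinsics']),np.array(s['D']))[0].reshape(-1,2)
def ray(s,uv):
    n=cv2.undistortPoints(np.array(uv,float).reshape(1,1,2),np.array(s['intrinsics']),np.array(s['D'])).ravel()
    R=np.array(s['R']);d=R.T@np.array([n[0],n[1],1]);c=-R.T@np.array(s['t']);return c,d/np.linalg.norm(d)
def atz(s,uv,z):
    c,d=ray(s,uv);return c+d*(z-c[2])/d[2]
E
python3 - <<'E'
from h import *
S={c:snap(c,c+'0.png') for c in('scene','side','wrist')}
print(bot.sense())
for c in S: print(c,-np.array(S[c]['R']).T@np.array(S[c]['t']))
for q in ['magazine','follower_grip','pawl_tab','pawl_pivot','tag_red','tag_blue','vial_red','vial_blue','vial_yellow','carton_red','shelf_edge']:
  for c in S:
    r=bot.spot_point(q,c)[:2]
    print(q,c,[(np.round(x['xy']),round(x['confidence'],2)) for x in r])
E
python3 -c "
import cv2,numpy as np
a=cv2.imread('pics/scene0.png')
cv2.imwrite('pics/s0.png',cv2.resize(a,(800,600)))
a=cv2.imread('pics/side0.png')
cv2.imwrite('pics/s1.png',cv2.resize(a,(800,600)))"
```

```text
{'time': 0.15, 'joint_positions': array([ 1.21342815e+00,  3.51101710e-01,  1.65226091e+00,  4.97581603e-05,
        1.13911632e+00, -8.45420429e-02]), 'qvel': array([-0.00234755,  0.00020951, -0.00108294,  0.00074986, -0.00051926,
        0.00071049]), 'effort': array([-2.82102883e-04, -5.06251931e+01, -2.91500044e+01, -9.21302126e-05,
        3.35164783e-03,  2.90281309e-05]), 'tool_pos': array([0.14804463, 0.52943969, 0.23089414]), 'orientation': array([-3.14071334e+00, -1.19853225e-04,  2.86874563e+00]), 'force': array([0.00625574, 0.69206789, 0.53231389]), 'torque': array([-0.01576824,  0.02172911, -0.00609414]), 'finger_force': 0.0, 'grip_width': 0.0854972337464484}
scene [ 0.09963937 -0.26973879  0.78776146]
side [ 0.18651962 -0.65299687  0.42855814]
wrist [0.07341978 0.55204653 0.37295454]
magazine scene [(array([272., 225.]), 0.56)]
magazine side [(array([278., 244.]), 0.79)]
magazine wrist []
follower_grip scene [(array([258., 234.]), 0.63)]
follower_grip side [(array([255., 222.]), 0.92)]
follower_grip wrist []
pawl_tab scene [(array([280., 187.]), 0.66)]
pawl_tab side [(a
[... 400 characters left out ...]
vial_red scene [(array([170., 169.]), 0.5)]
vial_red side [(array([231., 188.]), 0.7)]
vial_red wrist []
vial_blue scene [(array([344., 259.]), 0.69)]
vial_blue side [(array([338., 288.]), 0.85), (array([214., 209.]), 0.7)]
vial_blue wrist []
vial_yellow scene [(array([178., 204.]), 0.59)]
vial_yellow side [(array([213., 210.]), 0.52)]
vial_yellow wrist []
carton_red scene [(array([296., 171.]), 0.55), (array([180., 206.]), 0.29)]
carton_red side [(array([320., 190.]), 0.78), (array([212., 210.]), 0.46)]
carton_red wrist []
shelf_edge scene [(array([287., 183.]), 0.89), (array([274., 225.]), 0.48)]
shelf_edge side [(array([307., 196.]), 0.98), (array([304., 208.]), 0.66)]
shelf_edge wrist []
```

View pics/s0.png

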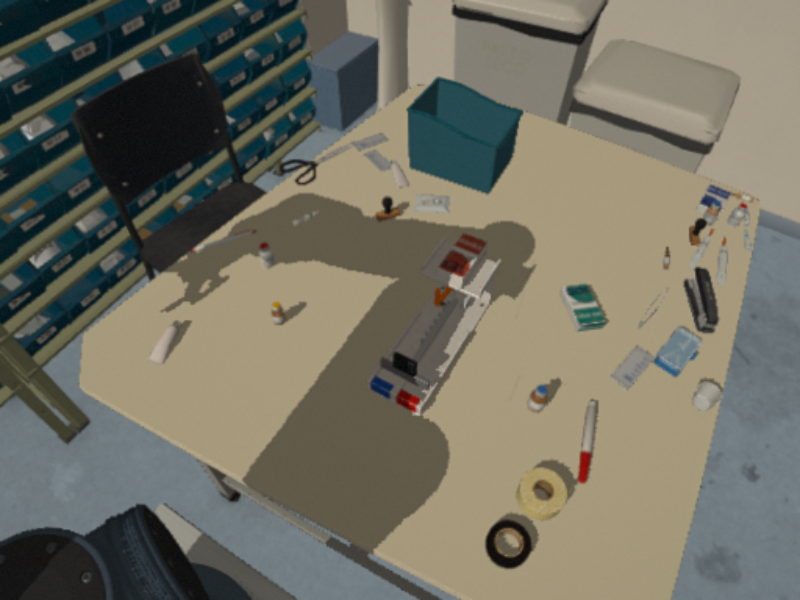

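View pics/s1.png

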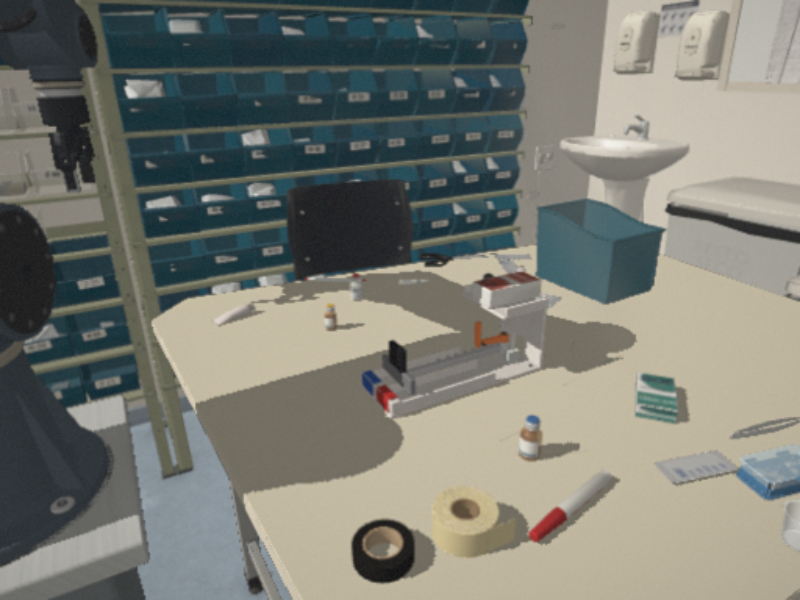

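The pictures show the magazine with the blue tag left (+y) at (380,387) and red tag at (408,400) in the enlarged scene view. The red vial is far left (265,255), yellow (277,313) and blue right (538,397). Next I fit the poses.

```bash
python3 - <<'E'
from h import *
S={c:snap(c) for c in('scene','side')}
M={'magazine':(0,0,0),'follower_grip':(-78,0,70),'pawl_tab':(80,24,58),'pawl_pivot':(130,22,30),'tag_red':(-105.5,-24,24),'tag_blue':(-105.5,24,24),'shelf_edge':(65,0,105)}
obs=[]
for q in M:
  for c in S:
    r=bot.spot_point(q,c)
    if r: obs.append((q,c,r[0]['xy']))
def T(p,P): 
  c,s=np.cos(p[2]),np.sin(p[2]);P=np.array(P)/1000
  return np.array([p[0]+c*P[0]-s*P[1],p[1]+s*P[0]+c*P[1],P[2]])
f=lambda p:np.concatenate([proj(S[c],T(p,M[q]))[0]-uv for q,c,uv in obs])
o=least_squares(f,[.5,0,0],loss='soft_l1')
print(o.x,np.degrees(o.x[2]))
for (q,c,_),r in zip(obs,f(o.x).reshape(-1,2)): print(q,c,r.round(1))
for q,h in [('vial_red',.053),('vial_blue',.053),('vial_yellow',.047)]:
  for c in S:
    r=bot.spot_point(q,c); m=bot.silhouettes(q,c)
    print(q,c,[atz(S[c],x['xy'],0).round(4) for x in r[:2]],[(np.round(x['bbox']),round(x['confidence'],2)) for x in m[:2]])
    # silhouette bbox centre approx = mid-height
    for x in m[:1]: print('   mid',atz(S[c],x['bbox'][:2],h/2).round(4))
for q in M: print(q,T(o.x,M[q]).round(4))
E
```

```text
[ 0.57816184 -0.04586726  0.01566905] 0.89777025916762
magazine scene [ 1.6 -1. ]
magazine side [ 1.4 -1.5]
follower_grip scene [-3.9  0. ]
follower_grip side [-1.9  2.9]
pawl_tab scene [-2.3  2.8]
pawl_tab side [ 0.5 -0.6]
pawl_pivot scene [0.  0.8]
pawl_pivot side [ 3.4 -1.1]
tag_red scene [ 0.4 -1.1]
tag_red side [-0.6 -1.4]
tag_blue scene [1.9 3.7]
tag_blue side [-0.3  0.6]
shelf_edge scene [-0.6 -0.9]
shelf_edge side [-0.   1.9]
vial_red scene [array([0.5957, 0.3232, 0.    ])] [(array([171., 163.,  11.,  18.]), 0.45)]
   mid [0.5979 0.3165 0.0265]
vial_red side [array([0.5977, 0.3027, 0.    ])] [(array([212., 202.,   8.,  15.]), 0.66), (array([249., 255.,  14.,  13.]), 0.56)]
   mid [0.4994 0.203  0.0265]
vial_blue scene [array([ 0.572 , -0.2405,  0.    ])] [(array([341., 254.,  19.,  19.]), 0.46)]
   mid [ 0.5679 -0.241   0.0265]
vial_blue side [array([ 0.5675, -0.2449, -0.    ])] []
vial_yellow scene [array([0.4966, 0.2104, 0.    ])] []
vial_yellow side [array([0.6045, 0.3153, 0.    ])] [(array([213., 203.,   5.,  16.]), 0.51)]
   mid [0.5029 0.2071 0.0235]
magazine [ 0.5782 -0.0459  0.    ]
follower_grip [ 0.5002 -0.0471  0.07  ]
pawl_tab [ 0.6578 -0.0206  0.058 ]
pawl_pivot [ 0.7078 -0.0218  0.03  ]
tag_red [ 0.4731 -0.0715  0.024 ]
tag_blue [ 0.4723 -0.0235  0.024 ]
shelf_edge [ 0.6432 -0.0448  0.105 ]
```

```bash
cat >> h.py <<'E'
import json
def tool(yaw,tilt=0): # deg; tilt tips toward +x(of yaw 0)
    return Ro.from_euler('y',-tilt,degrees=True)*Ro.from_euler('z',yaw,degrees=True)*Ro.from_euler('x',180,degrees=True)
def plan(way,start=None,grip=None):
    """way: list of (pos,Rot,nrows)"""
    s=bot.sense(); p=np.array(s['tool_pos']);R=Ro.from_euler('xyz',s['orientation'])
    rows=[]
    for P,Rt,n in way:
        for k in range(n):
            m=n-k
            d=R.inv().apply((np.array(P)-p)/m)/.05; a=(R.inv()*Rt).as_rotvec(degrees=True)/m
            d=d.round(3);a=a.round(2)
            r=dict(zip(('tx','ty','tz','ax','ay','az'),np.r_[d,a].tolist())); r={i:v for i,v in r.items() if abs(v)>1e-9}
            if grip is not None: r['grip']=grip
            rows.append(r); p=p+R.apply(d*.05); R=R*Ro.from_rotvec(a,degrees=True)
    for i in range(0,len(rows),12): print(json.dumps(rows[i:i+12]).replace('"',''))
    return rows
E
python3 - <<'E'
from h import *
plan([((.33,.25,.33),tool(82),9),((.48,-.045,.33),tool(0.9),9)],grip=0)
E
```

```text
[{tx: -0.557, ty: -0.49, tz: -0.219, az: 9.15, grip: 0}, {tx: -0.627, ty: -0.395, tz: -0.219, az: 9.15, grip: 0}, {tx: -0.682, ty: -0.29, tz: -0.219, az: 9.15, grip: 0}, {tx: -0.72, ty: -0.178, tz: -0.22, az: 9.15, grip: 0}, {tx: -0.739, ty: -0.061, tz: -0.219, az: 9.15, grip: 0}, {tx: -0.739, ty: 0.057, tz: -0.22, az: 9.16, grip: 0}, {tx: -0.72, ty: 0.174, tz: -0.219, az: 9.15, grip: 0}, {tx: -0.684, ty: 0.286, tz: -0.22, az: 9.16, grip: 0}, {tx: -0.629, ty: 0.392, tz: -0.219, az: 9.15, grip: 0}, {tx: -0.603, ty: 0.421, az: 9.01, grip: 0}, {tx: -0.529, ty: 0.511, az: 9.01, grip: 0}, {tx: -0.443, ty: 0.587, az: 9.01, grip: 0}]
[{tx: -0.346, ty: 0.649, az: 9.01, grip: 0}, {tx: -0.24, ty: 0.695, az: 9.01, grip: 0}, {tx: -0.128, ty: 0.724, az: 9.01, grip: 0}, {tx: -0.012, ty: 0.735, az: 9.01, grip: 0}, {tx: 0.103, ty: 0.729, az: 9.02, grip: 0}, {tx: 0.215, ty: 0.703, az: 9.01, grip: 0}]
```

Emit:
servo_tool(
  increments=[
    {"tx": -0.56,"ty": -0.49,"tz": -0.22,"az": 9.15,"grip": 0},
    {"tx": -0.63,"ty": -0.4,"tz": -0.22,"az": 9.15,"grip": 0},
    {"tx": -0.68,"ty": -0.29,"tz": -0.22,"az": 9.15,"grip": 0},
    {"tx": -0.72,"ty": -0.18,"tz": -0.22,"az": 9.15,"grip": 0},
    {"tx": -0.74,"ty": -0.06,"tz": -0.22,"az": 9.15,"grip": 0},
    {"tx": -0.74,"ty": 0.06,"tz": -0.22,"az": 9.15,"grip": 0},
    {"tx": -0.72,"ty": 0.17,"tz": -0.22,"az": 9.15,"grip": 0},
    {"tx": -0.68,"ty": 0.29,"tz": -0.22,"az": 9.15,"grip": 0},
    {"tx": -0.63,"ty": 0.39,"tz": -0.22,"az": 9.15,"grip": 0},
    {"tx": -0.6,"ty": 0.42,"az": 9,"grip": 0},
    {"tx": -0.53,"ty": 0.51,"az": 9,"grip": 0},
    {"tx": -0.44,"ty": 0.59,"az": 9,"grip": 0},
  ],
)

```text
$.increments[0]: bad value
```

Emit:
servo_tool(
  increments=[
    {"tx": -0.35,"ty": 0.65,"az": 9,"grip": 0},
    {"tx": -0.24,"ty": 0.7,"az": 9,"grip": 0},
    {"tx": -0.13,"ty": 0.72,"az": 9,"grip": 0},
    {"ty": 0.74,"az": 9,"grip": 0},
    {"tx": 0.1,"ty": 0.73,"az": 9,"grip": 0},
    {"tx": 0.22,"ty": 0.7,"az": 9,"grip": 0},
    {"grip": 0},
    {"grip": 0},
  ],
)

```text
$.increments[0]: bad value
```

```bash
cat > fit.py <<'E'
from h import *
import sys
S={c:snap(c) for c in('scene','side')}; S['wrist']=snap('wrist',sys.argv[1])
cv2.imwrite('pics/v_'+sys.argv[1],cv2.resize(S['wrist']['pixels'],(800,600)))
M={'magazine':(0,0,0),'follower_grip':(-78,0,70),'pawl_tab':(80,24,58),'pawl_pivot':(130,22,30),'tag_red':(-105.5,-24,24),'tag_blue':(-105.5,24,24),'shelf_edge':(65,0,105)}
obs=[]
for q in M:
  for c in S:
    r=bot.spot_point(q,c)
    if r and r[0]['confidence']>.4: obs.append((q,c,r[0]['xy']))
def T(p,P): 
  c,s=np.cos(p[2]),np.sin(p[2]);P=np.array(P)/1000
  return np.array([p[0]+c*P[0]-s*P[1],p[1]+s*P[0]+c*P[1],P[2]])
f=lambda p:np.concatenate([proj(S[c],T(p,M[q]))[0]-uv for q,c,uv in obs])
o=least_squares(f,[.578,-.045,0],loss='soft_l1')
print(o.x,np.degrees(o.x[2]))
for (q,c,uv),r in zip(obs,f(o.x).reshape(-1,2)): print(q,c,np.round(uv),r.round(1))
print(bot.sense()['joint_positions'],bot.sense()['tool_pos'],bot.sense()['orientation'])
E
python3 fit.py w1.png
```

```text
[ 0.5792365  -0.0432088   0.02517886] 1.4426426229370017
magazine side [280. 244.] [ 3.8 -2.1]
follower_grip scene [259. 232.] [-0.7 -1.5]
follower_grip side [253. 221.] [1.3 2.9]
pawl_tab scene [170. 168.] [108.2  18.1]
pawl_tab side [302. 208.] [3. 0.]
pawl_pivot scene [287. 180.] [-0.3  1.2]
pawl_pivot side [325. 213.] [-3.9  1.3]
tag_red scene [263. 253.] [-1.7 -0.1]
tag_red side [249. 252.] [ 0.1 -1.4]
tag_blue scene [242. 245.] [2.7 0.1]
tag_blue side [239. 239.] [-0.6  1.5]
shelf_edge scene [288. 184.] [-2.6 -1.7]
shelf_edge side [309. 194.] [-2.2  1. ]
[ 1.21342313e+00  3.50737698e-01  1.65178750e+00 -3.93096089e-05
  1.13914731e+00 -8.46327455e-02] [0.14814836 0.52964838 0.23127366] [-3.14151007e+00  2.88247265e-05  2.86886865e+00]
```

View pics/v_w1.png

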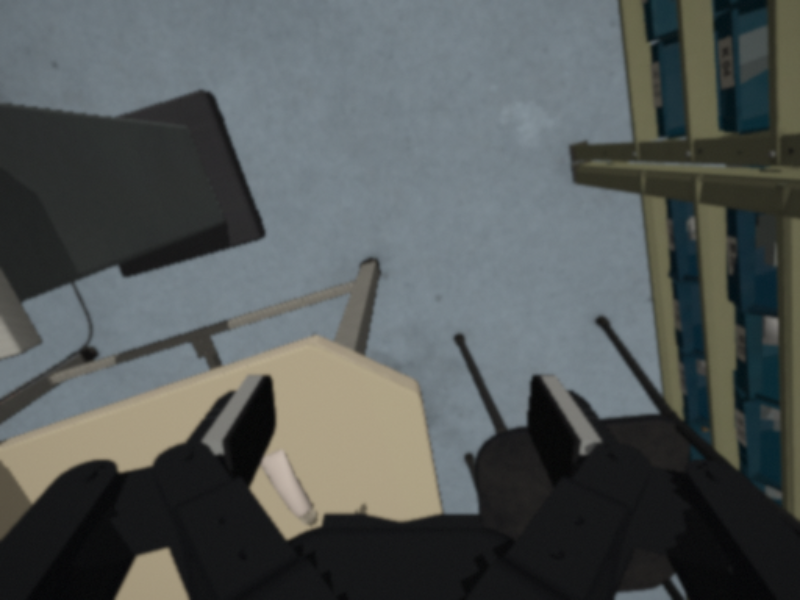

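The arm hasn't moved: the call was refused. The wrist view shows only the table corner and the open fingers. I'll retry with every key given in each row.

Emit:
servo_tool(
  increments=[
    {"tx": -0.56,"ty": -0.49,"tz": -0.22,"ax": 0.0,"ay": 0.0,"az": 9.15,"grip": 0.0},
    {"tx": -0.63,"ty": -0.4,"tz": -0.22,"ax": 0.0,"ay": 0.0,"az": 9.15,"grip": 0.0},
    {"tx": -0.68,"ty": -0.29,"tz": -0.22,"ax": 0.0,"ay": 0.0,"az": 9.15,"grip": 0.0},
    {"tx": -0.72,"ty": -0.18,"tz": -0.22,"ax": 0.0,"ay": 0.0,"az": 9.15,"grip": 0.0},
    {"tx": -0.74,"ty": -0.06,"tz": -0.22,"ax": 0.0,"ay": 0.0,"az": 9.15,"grip": 0.0},
    {"tx": -0.74,"ty": 0.06,"tz": -0.22,"ax": 0.0,"ay": 0.0,"az": 9.15,"grip": 0.0},
    {"tx": -0.72,"ty": 0.17,"tz": -0.22,"ax": 0.0,"ay": 0.0,"az": 9.15,"grip": 0.0},
    {"tx": -0.68,"ty": 0.29,"tz": -0.22,"ax": 0.0,"ay": 0.0,"az": 9.15,"grip": 0.0},
    {"tx": -0.63,"ty": 0.39,"tz": -0.22,"ax": 0.0,"ay": 0.0,"az": 9.15,"grip": 0.0},
  ],
)

```text
time: 5.52
tool_pos: [0.3307, 0.2487, 0.3308]
orientation: [3.141, -0.0, 1.426]
force: [0.6, -0.2, 1.0]
grip_width: 0.0001
finger_force: 0.0
```

Emit:
servo_tool(
  increments=[
    {"tx": -0.6,"ty": 0.42,"tz": 0.0,"ax": 0.0,"ay": 0.0,"az": 9.0,"grip": 0.0},
    {"tx": -0.53,"ty": 0.51,"tz": 0.0,"ax": 0.0,"ay": 0.0,"az": 9.0,"grip": 0.0},
    {"tx": -0.44,"ty": 0.59,"tz": 0.0,"ax": 0.0,"ay": 0.0,"az": 9.0,"grip": 0.0},
    {"tx": -0.35,"ty": 0.65,"tz": 0.0,"ax": 0.0,"ay": 0.0,"az": 9.0,"grip": 0.0},
    {"tx": -0.24,"ty": 0.7,"tz": 0.0,"ax": 0.0,"ay": 0.0,"az": 9.0,"grip": 0.0},
    {"tx": -0.13,"ty": 0.72,"tz": 0.0,"ax": 0.0,"ay": 0.0,"az": 9.0,"grip": 0.0},
    {"tx": 0.0,"ty": 0.74,"tz": 0.0,"ax": 0.0,"ay": 0.0,"az": 9.0,"grip": 0.0},
    {"tx": 0.1,"ty": 0.73,"tz": 0.0,"ax": 0.0,"ay": 0.0,"az": 9.0,"grip": 0.0},
    {"tx": 0.22,"ty": 0.7,"tz": 0.0,"ax": 0.0,"ay": 0.0,"az": 9.0,"grip": 0.0},
    {"tx": 0.0,"ty": 0.0,"tz": 0.0,"ax": 0.0,"ay": 0.0,"az": 0.0,"grip": 0.0},
  ],
)

```text
time: 6.78
tool_pos: [0.4817, -0.0465, 0.33]
orientation: [3.142, 0.0, 0.014]
force: [0.2, -0.6, 0.5]
grip_width: 0.0001
finger_force: 0.0
```

```bash
sed -i 's/ r={i:v for.*$/ r={k:float(v) for k,v in r.items()}/' h.py
sed -i "s/for c in('scene','side')}; S\['wrist'\]/for c in()}; S['wrist']/" fit.py; python3 fit.py w2.png
```

```text
[ 0.57717836 -0.04620825  0.00965566] 0.55322852647001
magazine wrist [256.  86.] [2.3 1.8]
follower_grip wrist [260. 144.] [-2.4 -1. ]
pawl_tab wrist [239.  20.] [1.  0.5]
tag_red wrist [269. 156.] [ 3.6 -0. ]
tag_blue wrist [243. 156.] [-0.5 -0.3]
shelf_edge wrist [261.  25.] [-2.5 -0.3]
[-1.88555952e-01  1.36014082e-01  1.68092271e+00  1.57725526e-05
  1.32440155e+00  1.36318055e+00] [ 0.481025   -0.04444737  0.33045069] [ 3.14155520e+00 -2.51998135e-04  1.90559819e-02]
```

View pics/v_w2.png

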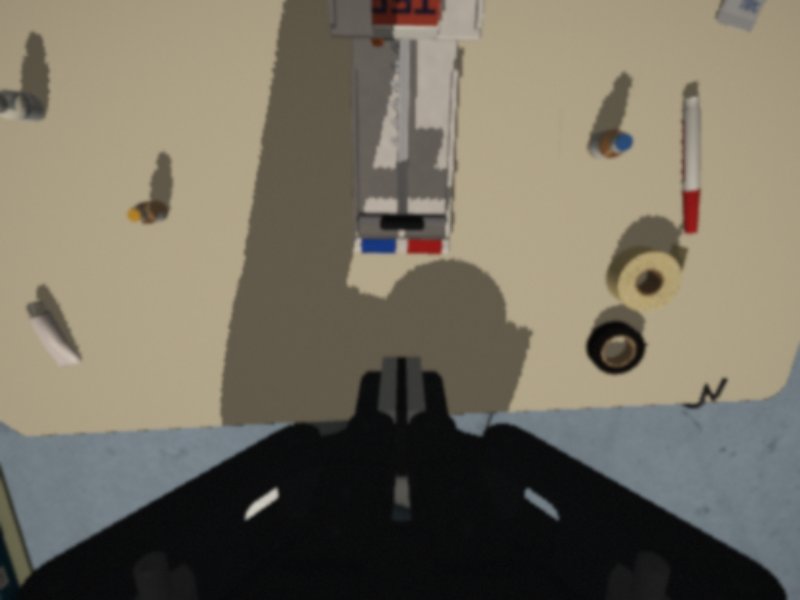

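The wrist view confirms the layout: blue tag at (378,246), which is left (+y), and red tag at (425,246). The orange tab just shows under the shelf edge at (377,42). The fit is consistent at mag ≈ (0.578, -0.046, yaw 0.012), so I'm moving in for the pawl.

```bash
python3 - <<'E'
from h import *
plan([((.57,-.051,.18),tool(.7,42),6),((.6637,-.050,.050),tool(.7,42),6)],grip=0)
E
```

```text
[{tx: 0.296, ty: 0.027, tz: 0.502, ax: -0.11, ay: 7.0, az: 0.06, grip: 0}, {tx: 0.233, ty: 0.026, tz: 0.534, ax: -0.11, ay: 7.0, az: 0.06, grip: 0}, {tx: 0.166, ty: 0.025, tz: 0.558, ax: -0.11, ay: 7.0, az: 0.06, grip: 0}, {tx: 0.097, ty: 0.024, tz: 0.574, ax: -0.11, ay: 6.99, az: 0.07, grip: 0}, {tx: 0.026, ty: 0.023, tz: 0.582, ax: -0.11, ay: 7.0, az: 0.06, grip: 0}, {tx: -0.046, ty: 0.021, tz: 0.581, ax: -0.11, ay: 6.99, az: 0.07, grip: 0}, {tx: -0.058, ty: -0.004, tz: 0.531, ax: 0.0, ay: 0.0, az: -0.0, grip: 0}, {tx: -0.058, ty: -0.004, tz: 0.531, ax: 0.0, ay: 0.0, az: -0.0, grip: 0}, {tx: -0.058, ty: -0.004, tz: 0.531, ax: 0.0, ay: 0.0, az: -0.0, grip: 0}, {tx: -0.058, ty: -0.004, tz: 0.531, ax: 0.0, ay: 0.0, az: -0.0, grip: 0}, {tx: -0.057, ty: -0.004, tz: 0.531, ax: 0.0, ay: 0.0, az: -0.0, grip: 0}, {tx: -0.058, ty: -0.004, tz: 0.531, ax: 0.0, ay: 0.0, az: -0.0, grip: 0}]
```

Emit:
servo_tool(
  increments=[
    {"tx": 0.3,"ty": 0.03,"tz": 0.5,"ax": -0.1,"ay": 7.0,"az": 0.05,"grip": 0.0},
    {"tx": 0.23,"ty": 0.03,"tz": 0.53,"ax": -0.1,"ay": 7.0,"az": 0.05,"grip": 0.0},
    {"tx": 0.17,"ty": 0.02,"tz": 0.56,"ax": -0.1,"ay": 7.0,"az": 0.05,"grip": 0.0},
    {"tx": 0.1,"ty": 0.02,"tz": 0.57,"ax": -0.1,"ay": 7.0,"az": 0.05,"grip": 0.0},
    {"tx": 0.03,"ty": 0.02,"tz": 0.58,"ax": -0.1,"ay": 7.0,"az": 0.05,"grip": 0.0},
    {"tx": -0.05,"ty": 0.02,"tz": 0.58,"ax": -0.1,"ay": 7.0,"az": 0.05,"grip": 0.0},
    {"tx": -0.06,"ty": 0.0,"tz": 0.53,"ax": 0.0,"ay": 0.0,"az": 0.0,"grip": 0.0},
    {"tx": -0.06,"ty": 0.0,"tz": 0.53,"ax": 0.0,"ay": 0.0,"az": 0.0,"grip": 0.0},
    {"tx": -0.06,"ty": 0.0,"tz": 0.53,"ax": 0.0,"ay": 0.0,"az": 0.0,"grip": 0.0},
    {"tx": -0.06,"ty": 0.0,"tz": 0.53,"ax": 0.0,"ay": 0.0,"az": 0.0,"grip": 0.0},
    {"tx": -0.06,"ty": 0.0,"tz": 0.53,"ax": 0.0,"ay": 0.0,"az": 0.0,"grip": 0.0},
    {"tx": -0.06,"ty": 0.0,"tz": 0.53,"ax": 0.0,"ay": 0.0,"az": 0.0,"grip": 0.0},
  ],
)

```text
time: 8.68
tool_pos: [0.6462, -0.0367, 0.0623]
orientation: [-3.122, -0.657, 0.022]
force: [0.7, 0.0, -0.0]
grip_width: -0.0003
finger_force: 0.0
```

Emit:
servo_tool(
  increments=[
    {"tx": 0.0,"ty": 0.0,"tz": 0.0,"ax": 0.0,"ay": 0.0,"az": 0.0,"grip": 0.0},
  ],
)

```text
time: 8.8
tool_pos: [0.6454, -0.0365, 0.0616]
orientation: [-3.121, -0.655, 0.021]
force: [-0.2, 0.7, 0.2]
grip_width: -0.0
finger_force: 0.0
```

```bash
python3 - <<'E'
from h import *
s=snap('side'); cv2.imwrite('pics/p1.png',cv2.resize(s['pixels'][150:280,200:400],(800,520)))
E
```

```text
(no output)
```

View pics/p1.png

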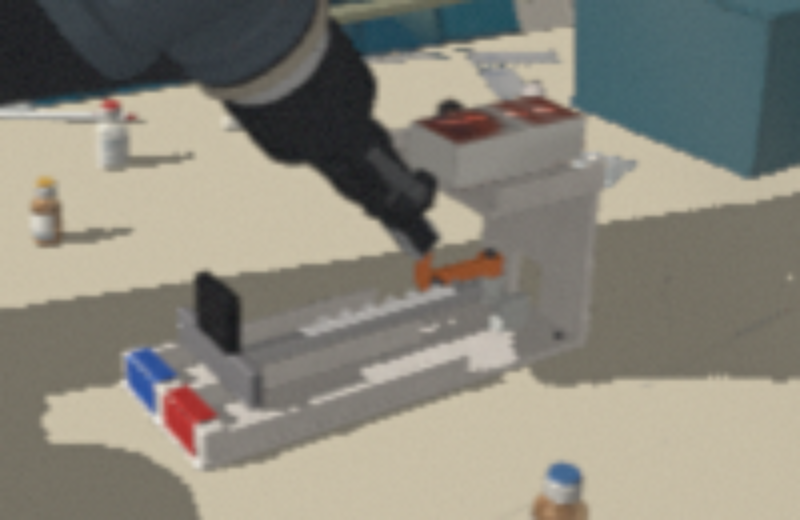

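The tip sits in front of the orange tab (420,270 in the crop) and about 14 mm too far left, since the rows were speed-limited. I'll back off, correct, then re-enter.

```bash
python3 - <<'E'
from h import *
s=bot.sense();R=Ro.from_euler('xyz',s['orientation']);p=np.array(s['tool_pos'])
b=p-.04*R.as_matrix()[:,2]; b2=np.array([.6637,-.050,.050])-.075*tool(.7,42).as_matrix()[:,2]
plan([(b,R,2),(b2,tool(.7,42),4),((.6637,-.050,.050),tool(.7,42),5)],grip=0)
E
```

```text
[{tx: 0.0, ty: 0.0, tz: -0.4, ax: 0.0, ay: 0.0, az: 0.0, grip: 0}, {tx: 0.0, ty: 0.0, tz: -0.4, ax: 0.0, ay: 0.0, az: 0.0, grip: 0}, {tx: 0.004, ty: 0.058, tz: -0.07, ax: -0.5, ay: 1.11, az: 0.05, grip: 0}, {tx: 0.006, ty: 0.058, tz: -0.069, ax: -0.5, ay: 1.1, az: 0.05, grip: 0}, {tx: 0.007, ty: 0.059, tz: -0.069, ax: -0.5, ay: 1.11, az: 0.05, grip: 0}, {tx: 0.009, ty: 0.06, tz: -0.068, ax: -0.5, ay: 1.1, az: 0.05, grip: 0}, {tx: -0.0, ty: 0.0, tz: 0.3, ax: -0.0, ay: 0.0, az: 0.0, grip: 0}, {tx: -0.0, ty: 0.0, tz: 0.3, ax: -0.0, ay: 0.0, az: 0.0, grip: 0}, {tx: -0.0, ty: 0.0, tz: 0.3, ax: -0.0, ay: 0.0, az: 0.0, grip: 0}, {tx: -0.0, ty: 0.0, tz: 0.3, ax: -0.0, ay: 0.0, az: 0.0, grip: 0}, {tx: -0.0, ty: 0.0, tz: 0.3, ax: -0.0, ay: 0.0, az: 0.0, grip: 0}]
```

Emit:
servo_tool(
  increments=[
    {"tx": 0.0,"ty": 0.0,"tz": -0.4,"ax": 0.0,"ay": 0.0,"az": 0.0,"grip": 0.0},
    {"tx": 0.0,"ty": 0.0,"tz": -0.4,"ax": 0.0,"ay": 0.0,"az": 0.0,"grip": 0.0},
    {"tx": 0.0,"ty": 0.06,"tz": -0.07,"ax": -0.5,"ay": 1.1,"az": 0.05,"grip": 0.0},
    {"tx": 0.01,"ty": 0.06,"tz": -0.07,"ax": -0.5,"ay": 1.1,"az": 0.05,"grip": 0.0},
    {"tx": 0.01,"ty": 0.06,"tz": -0.07,"ax": -0.5,"ay": 1.1,"az": 0.05,"grip": 0.0},
    {"tx": 0.01,"ty": 0.06,"tz": -0.07,"ax": -0.5,"ay": 1.1,"az": 0.05,"grip": 0.0},
    {"tx": 0.0,"ty": 0.0,"tz": 0.0,"ax": 0.0,"ay": 0.0,"az": 0.0,"grip": 0.0},
  ],
)

```text
time: 9.72
tool_pos: [0.6135, -0.0505, 0.1075]
orientation: [3.13, -0.735, 0.016]
force: [-1.4, -0.1, -0.3]
grip_width: 0.0
finger_force: 0.0
```

```bash
python3 - <<'E'
from h import *
plan([((.6637,-.050,.050),tool(.7,42),5)],grip=0)
E
```

```text
[{tx: -0.005, ty: -0.002, tz: 0.305, ax: 0.0, ay: -0.02, az: -0.0, grip: 0}, {tx: -0.005, ty: -0.002, tz: 0.305, ax: 0.01, ay: -0.02, az: -0.0, grip: 0}, {tx: -0.005, ty: -0.003, tz: 0.305, ax: 0.0, ay: -0.02, az: -0.0, grip: 0}, {tx: -0.005, ty: -0.002, tz: 0.305, ax: 0.01, ay: -0.02, az: -0.01, grip: 0}, {tx: -0.005, ty: -0.003, tz: 0.306, ax: 0.0, ay: -0.02, az: -0.0, grip: 0}]
```

Emit:
servo_tool(
  increments=[
    {"tx": 0.0,"ty": 0.0,"tz": 0.3,"ax": 0.0,"ay": 0.0,"az": 0.0,"grip": 0.0},
    {"tx": 0.0,"ty": 0.0,"tz": 0.3,"ax": 0.0,"ay": 0.0,"az": 0.0,"grip": 0.0},
    {"tx": 0.0,"ty": 0.0,"tz": 0.3,"ax": 0.0,"ay": 0.0,"az": 0.0,"grip": 0.0},
    {"tx": 0.0,"ty": 0.0,"tz": 0.3,"ax": 0.0,"ay": 0.0,"az": 0.0,"grip": 0.0},
    {"tx": 0.0,"ty": 0.0,"tz": 0.3,"ax": 0.0,"ay": 0.0,"az": 0.0,"grip": 0.0},
    {"tx": 0.0,"ty": 0.0,"tz": 0.0,"ax": 0.0,"ay": 0.0,"az": 0.0,"grip": 0.0},
  ],
)

```text
time: 10.48
tool_pos: [0.6642, -0.0505, 0.0498]
orientation: [3.131, -0.733, 0.016]
force: [-0.2, -1.1, -0.3]
grip_width: 0.0004
finger_force: 0.0
```

Emit:
servo_tool(
  increments=[
    {"tx": 0.0,"ty": -0.13,"tz": 0.0,"ax": 0.0,"ay": 0.0,"az": 0.0,"grip": 0.0},
    {"tx": 0.0,"ty": -0.13,"tz": 0.0,"ax": 0.0,"ay": 0.0,"az": 0.0,"grip": 0.0},
    {"tx": 0.0,"ty": -0.13,"tz": 0.0,"ax": 0.0,"ay": 0.0,"az": 0.0,"grip": 0.0},
    {"tx": 0.0,"ty": -0.13,"tz": 0.0,"ax": 0.0,"ay": 0.0,"az": 0.0,"grip": 0.0},
  ],
)

```text
time: 10.98
tool_pos: [0.6638, -0.0246, 0.0508]
orientation: [3.13, -0.734, 0.016]
force: [0.9, -0.8, -1.1]
grip_width: -0.0005
finger_force: 0.4
```

Emit:
servo_tool(
  increments=[
    {"tx": 0.0,"ty": -0.1,"tz": 0.0,"ax": 0.0,"ay": 0.0,"az": 0.0,"grip": 0.0},
    {"tx": 0.0,"ty": -0.1,"tz": 0.0,"ax": 0.0,"ay": 0.0,"az": 0.0,"grip": 0.0},
    {"tx": 0.0,"ty": -0.05,"tz": 0.0,"ax": 0.0,"ay": 0.0,"az": 0.0,"grip": 0.0},
    {"tx": 0.0,"ty": 0.0,"tz": 0.0,"ax": 0.0,"ay": 0.0,"az": 0.0,"grip": 0.0},
    {"tx": 0.0,"ty": 0.06,"tz": 0.0,"ax": 0.0,"ay": 0.0,"az": 0.0,"grip": 0.0},
    {"tx": 0.0,"ty": 0.04,"tz": -0.3,"ax": 0.0,"ay": 0.0,"az": 0.0,"grip": 0.0},
    {"tx": 0.0,"ty": 0.0,"tz": -0.5,"ax": 0.0,"ay": 0.0,"az": 0.0,"grip": 0.0},
    {"tx": 0.0,"ty": 0.0,"tz": -0.8,"ax": 0.0,"ay": 0.0,"az": 0.0,"grip": 0.0},
    {"tx": 0.0,"ty": 0.0,"tz": -0.8,"ax": 0.0,"ay": 0.0,"az": 0.0,"grip": 0.0},
    {"tx": 0.0,"ty": 0.0,"tz": -0.8,"ax": 0.0,"ay": 0.0,"az": 0.0,"grip": 0.0},
  ],
)

```text
time: 12.22
tool_pos: [0.565, -0.0166, 0.1605]
orientation: [3.133, -0.734, 0.016]
force: [0.4, -1.7, 0.3]
grip_width: -0.0001
finger_force: 0.0
```

```bash
python3 - <<'E'
from h import *
p=(.5777,-.046,.012)
def T(P): 
  c,s=np.cos(p[2]),np.sin(p[2]);P=np.array(P)/1000
  return np.array([p[0]+c*P[0]-s*P[1],p[1]+s*P[0]+c*P[1],P[2]])
ims=[]
for c in('side','scene'):
  s=snap(c)
  for th in (0,.4,.6,.75):
    tp=T((130-50*np.cos(th)+2*np.sin(th),22+2*np.cos(th)+50*np.sin(th),58)); print(c,th,proj(s,tp).round(1))
  r=bot.spot_point('pawl_tab',c); print([(x['xy'],x['confidence']) for x in r])
  ims.append(cv2.resize(s['pixels'][160:260,230:350],(400,333)))
cv2.imwrite('pics/p2.png',np.hstack(ims))
s=bot.sense();R=Ro.from_euler('xyz',s['orientation'])
plan([((.49,-.047,.25),tool(45,0),6),((.4995,-.047,.16),tool(90,0),5)],grip=.5)
E
```

```text
side 0 [[305.6 209.2]]
side 0.4 [[302.5 206. ]]
side 0.6 [[302.2 204.3]]
side 0.75 [[302.4 203.1]]
[([301.3, 204.0], 0.59)]
scene 0 [[279.7 187. ]]
scene 0.4 [[274.1 183.2]]
scene 0.6 [[272.3 180.7]]
scene 0.75 [[271.3 178.8]]
[]
[{tx: 0.012, ty: 0.101, tz: -0.396, ax: 2.77, ay: -6.63, az: -7.04, grip: 0.5}, {tx: -0.045, ty: 0.079, tz: -0.398, ax: 2.77, ay: -6.63, az: -7.04, grip: 0.5}, {tx: -0.099, ty: 0.051, tz: -0.393, ax: 2.77, ay: -6.64, az: -7.04, grip: 0.5}, {tx: -0.148, ty: 0.018, tz: -0.38, ax: 2.77, ay: -6.63, az: -7.04, grip: 0.5}, {tx: -0.191, ty: -0.021, tz: -0.36, ax: 2.77, ay: -6.64, az: -7.04, grip: 0.5}, {tx: -0.227, ty: -0.065, tz: -0.335, ax: 2.77, ay: -6.63, az: -7.03, grip: 0.5}, {tx: 0.027, ty: 0.027, tz: 0.36, ax: -0.0, ay: -0.0, az: -9.0, grip: 0.5}, {tx: 0.022, ty: 0.031, tz: 0.36, ax: -0.0, ay: -0.0, az: -9.0, grip: 0.5}, {tx: 0.017, ty: 0.034, tz: 0.36, ax: -0.0, ay: -0.0, az: -9.0, grip: 0.5}, {tx: 0.012, ty: 0.036, tz: 0.36, ax: -0.0, ay: -0.0, az: -9.0, grip: 0.5}, {tx: 0.006, ty: 0.038, tz: 0.36, ax: -0.0, ay: -0.0, az: -9.0, grip: 0.5}]
```

View pics/p2.png

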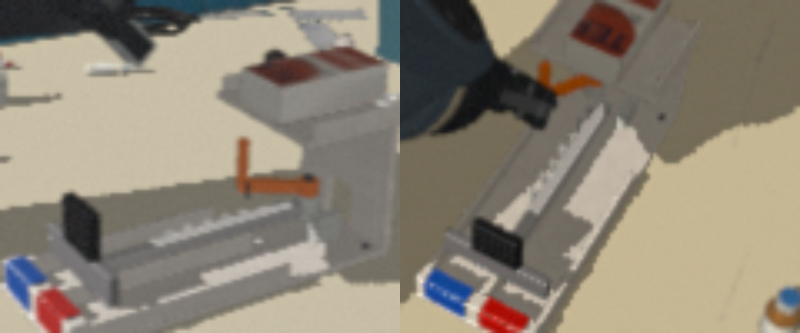

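Both crops show the orange tab swung left: at (243,160) in the side crop, and about (273,181) in scene pixels, which means θ≈0.55. The follower is still at the front. Next is the grip bar.

Emit:
servo_tool(
  increments=[
    {"tx": 0.01,"ty": 0.1,"tz": -0.4,"ax": 2.75,"ay": -6.65,"az": -7.0,"grip": 0.5},
    {"tx": -0.05,"ty": 0.08,"tz": -0.4,"ax": 2.75,"ay": -6.65,"az": -7.0,"grip": 0.5},
    {"tx": -0.1,"ty": 0.05,"tz": -0.4,"ax": 2.75,"ay": -6.65,"az": -7.0,"grip": 0.5},
    {"tx": -0.15,"ty": 0.02,"tz": -0.38,"ax": 2.75,"ay": -6.65,"az": -7.0,"grip": 0.5},
    {"tx": -0.19,"ty": -0.02,"tz": -0.36,"ax": 2.75,"ay": -6.65,"az": -7.0,"grip": 0.5},
    {"tx": -0.23,"ty": -0.07,"tz": -0.34,"ax": 2.75,"ay": -6.65,"az": -7.0,"grip": 0.5},
    {"tx": 0.0,"ty": 0.0,"tz": 0.0,"ax": 0.0,"ay": 0.0,"az": -9.0,"grip": 0.5},
    {"tx": 0.0,"ty": 0.0,"tz": 0.0,"ax": 0.0,"ay": 0.0,"az": -9.0,"grip": 0.5},
    {"tx": 0.0,"ty": 0.0,"tz": 0.0,"ax": 0.0,"ay": 0.0,"az": -9.0,"grip": 0.5},
    {"tx": 0.0,"ty": 0.0,"tz": 0.0,"ax": 0.0,"ay": 0.0,"az": -9.0,"grip": 0.5},
    {"tx": 0.0,"ty": 0.0,"tz": 0.0,"ax": 0.0,"ay": 0.0,"az": -9.0,"grip": 0.5},
  ],
)

```text
time: 13.8
tool_pos: [0.5289, -0.0023, 0.2007]
orientation: [2.785, -0.269, 1.32]
force: [-0.3, 0.6, 0.1]
grip_width: 0.0425
finger_force: 0.0
```

```bash
python3 - <<'E'
from h import *
plan([((.4997,-.047,.17),tool(90.7,0),5),((.4997,-.047,.053),tool(90.7),5)],grip=.5)
E
```

```text
[{tx: -0.228, ty: -0.087, tz: 0.036, ax: 4.45, ay: -2.5, az: -3.52, grip: 0.5}, {tx: -0.22, ty: -0.097, tz: 0.053, ax: 4.45, ay: -2.5, az: -3.52, grip: 0.5}, {tx: -0.211, ty: -0.105, tz: 0.071, ax: 4.45, ay: -2.5, az: -3.52, grip: 0.5}, {tx: -0.201, ty: -0.112, tz: 0.088, ax: 4.44, ay: -2.5, az: -3.51, grip: 0.5}, {tx: -0.189, ty: -0.116, tz: 0.106, ax: 4.45, ay: -2.51, az: -3.52, grip: 0.5}, {tx: -0.0, ty: -0.0, tz: 0.468, ax: -0.0, ay: 0.0, az: 0.0, grip: 0.5}, {tx: -0.0, ty: -0.0, tz: 0.468, ax: -0.0, ay: 0.0, az: 0.0, grip: 0.5}, {tx: -0.0, ty: -0.0, tz: 0.468, ax: -0.0, ay: 0.0, az: 0.0, grip: 0.5}, {tx: -0.0, ty: -0.0, tz: 0.468, ax: -0.0, ay: 0.0, az: 0.0, grip: 0.5}, {tx: -0.0, ty: -0.0, tz: 0.468, ax: -0.0, ay: 0.0, az: 0.0, grip: 0.5}]
```

Emit:
servo_tool(
  increments=[
    {"tx": -0.23,"ty": -0.09,"tz": 0.04,"ax": 4.45,"ay": -2.5,"az": -3.5,"grip": 0.5},
    {"tx": -0.22,"ty": -0.1,"tz": 0.05,"ax": 4.45,"ay": -2.5,"az": -3.5,"grip": 0.5},
    {"tx": -0.21,"ty": -0.1,"tz": 0.07,"ax": 4.45,"ay": -2.5,"az": -3.5,"grip": 0.5},
    {"tx": -0.2,"ty": -0.11,"tz": 0.09,"ax": 4.45,"ay": -2.5,"az": -3.5,"grip": 0.5},
    {"tx": -0.19,"ty": -0.12,"tz": 0.1,"ax": 4.45,"ay": -2.5,"az": -3.5,"grip": 0.5},
    {"tx": 0.0,"ty": 0.0,"tz": 0.0,"ax": 0.0,"ay": 0.0,"az": 0.0,"grip": 0.5},
  ],
)

```text
time: 14.55
tool_pos: [0.4992, -0.0465, 0.1697]
orientation: [-3.139, -0.004, 1.577]
force: [-0.6, 1.0, 1.1]
grip_width: 0.0427
finger_force: 0.0
```

```bash
python3 - <<'E'
from h import *
print(bot.sense()['joint_positions'])
s=snap('wrist'); r=bot.spot_point('follower_grip','wrist')
for x in r[:2]: print(x['confidence'],x['xy'],atz(s,x['xy'],.07),atz(s,x['xy'],.08))
plan([((.4997,-.047,.053),tool(90.7),5)],grip=.5)
E
```

```text
[-0.18753758  0.34226589  1.83554139  0.00421066  0.96683533 -0.19591696]
0.93 [257.3, 189.7] [ 0.50064856 -0.04556523  0.07      ] [ 0.5006157  -0.04233127  0.08      ]
[{tx: -0.003, ty: 0.003, tz: 0.47, ax: -0.0, ay: -0.04, az: -0.09, grip: 0.5}, {tx: -0.002, ty: 0.003, tz: 0.47, ax: -0.0, ay: -0.03, az: -0.09, grip: 0.5}, {tx: -0.002, ty: 0.003, tz: 0.469, ax: -0.01, ay: -0.04, az: -0.1, grip: 0.5}, {tx: -0.002, ty: 0.003, tz: 0.47, ax: -0.0, ay: -0.03, az: -0.09, grip: 0.5}, {tx: -0.001, ty: 0.004, tz: 0.469, ax: -0.01, ay: -0.04, az: -0.1, grip: 0.5}]
```

Emit:
servo_tool(
  increments=[
    {"tx": 0.0,"ty": 0.01,"tz": 0.47,"ax": 0.0,"ay": 0.0,"az": 0.0,"grip": 0.5},
    {"tx": 0.0,"ty": 0.01,"tz": 0.47,"ax": 0.0,"ay": 0.0,"az": 0.0,"grip": 0.5},
    {"tx": 0.0,"ty": 0.0,"tz": 0.47,"ax": 0.0,"ay": 0.0,"az": 0.0,"grip": 0.5},
    {"tx": 0.0,"ty": 0.0,"tz": 0.47,"ax": 0.0,"ay": 0.0,"az": 0.0,"grip": 0.5},
    {"tx": 0.0,"ty": 0.0,"tz": 0.46,"ax": 0.0,"ay": 0.0,"az": 0.0,"grip": 0.5},
    {"tx": 0.0,"ty": 0.0,"tz": 0.0,"ax": 0.0,"ay": 0.0,"az": 0.0,"grip": 0.0},
    {"tx": 0.0,"ty": 0.0,"tz": 0.0,"ax": 0.0,"ay": 0.0,"az": 0.0,"grip": 0.0},
    {"tx": 0.0,"ty": 0.0,"tz": 0.0,"ax": 0.0,"ay": 0.0,"az": 0.0,"grip": 0.0},
    {"tx": 0.0,"ty": 0.0,"tz": 0.0,"ax": 0.0,"ay": 0.0,"az": 0.0,"grip": 0.0},
  ],
)

```text
time: 15.78
tool_pos: [0.5001, -0.0477, 0.0548]
orientation: [3.141, 0.001, 1.575]
force: [-1.1, 1.3, 5.3]
grip_width: 0.0086
finger_force: 60.8
```

Emit:
servo_tool(
  increments=[
    {"tx": 0.0,"ty": 0.06,"tz": 0.0,"ax": 0.0,"ay": 0.0,"az": 0.0,"grip": 0.0},
    {"tx": 0.0,"ty": 0.06,"tz": 0.0,"ax": 0.0,"ay": 0.0,"az": 0.0,"grip": 0.0},
    {"tx": 0.0,"ty": 0.06,"tz": 0.0,"ax": 0.0,"ay": 0.0,"az": 0.0,"grip": 0.0},
    {"tx": 0.0,"ty": 0.06,"tz": 0.0,"ax": 0.0,"ay": 0.0,"az": 0.0,"grip": 0.0},
  ],
)

```text
time: 16.27
tool_pos: [0.5123, -0.0477, 0.0548]
orientation: [3.141, 0.001, 1.575]
force: [-1.3, 0.9, 6.5]
grip_width: 0.0089
finger_force: 60.9
```

Emit:
servo_tool(
  increments=[
    {"tx": 0.0,"ty": 0.14,"tz": 0.0,"ax": 0.0,"ay": 0.0,"az": 0.0,"grip": 0.0},
    {"tx": 0.0,"ty": 0.14,"tz": 0.0,"ax": 0.0,"ay": 0.0,"az": 0.0,"grip": 0.0},
    {"tx": 0.0,"ty": 0.14,"tz": 0.0,"ax": 0.0,"ay": 0.0,"az": 0.0,"grip": 0.0},
    {"tx": 0.0,"ty": 0.14,"tz": 0.0,"ax": 0.0,"ay": 0.0,"az": 0.0,"grip": 0.0},
    {"tx": 0.0,"ty": 0.14,"tz": 0.0,"ax": 0.0,"ay": 0.0,"az": 0.0,"grip": 0.0},
    {"tx": 0.0,"ty": 0.14,"tz": 0.0,"ax": 0.0,"ay": 0.0,"az": 0.0,"grip": 0.0},
    {"tx": 0.0,"ty": 0.14,"tz": 0.0,"ax": 0.0,"ay": 0.0,"az": 0.0,"grip": 0.0},
    {"tx": 0.0,"ty": 0.14,"tz": 0.0,"ax": 0.0,"ay": 0.0,"az": 0.0,"grip": 0.0},
    {"tx": 0.0,"ty": 0.14,"tz": 0.0,"ax": 0.0,"ay": 0.0,"az": 0.0,"grip": 0.0},
  ],
)

```text
time: 17.4
tool_pos: [0.5754, -0.0478, 0.0548]
orientation: [3.141, 0.001, 1.575]
force: [-1.1, -2.4, 6.2]
grip_width: 0.009
finger_force: 60.8
```

Emit:
servo_tool(
  increments=[
    {"tx": 0.0,"ty": 0.04,"tz": 0.0,"ax": 0.0,"ay": 0.0,"az": 0.0,"grip": 0.0},
    {"tx": 0.0,"ty": 0.04,"tz": 0.0,"ax": 0.0,"ay": 0.0,"az": 0.0,"grip": 0.0},
    {"tx": 0.0,"ty": 0.04,"tz": 0.0,"ax": 0.0,"ay": 0.0,"az": 0.0,"grip": 0.0},
  ],
)

```text
time: 17.77
tool_pos: [0.5812, -0.0478, 0.0548]
orientation: [3.141, 0.001, 1.575]
force: [-0.9, -2.6, 6.9]
grip_width: 0.009
finger_force: 61.0
```

Emit:
servo_tool(
  increments=[
    {"tx": 0.0,"ty": 0.03,"tz": 0.0,"ax": 0.0,"ay": 0.0,"az": 0.0,"grip": 0.0},
    {"tx": 0.0,"ty": 0.03,"tz": 0.0,"ax": 0.0,"ay": 0.0,"az": 0.0,"grip": 0.0},
  ],
)

```text
time: 18.02
tool_pos: [0.5825, -0.0478, 0.0548]
orientation: [-3.138, 0.001, 1.575]
force: [-18.2, -3.7, 19.4]
grip_width: 0.0087
finger_force: 62.2
```

Emit:
servo_tool(
  increments=[
    {"tx": 0.0,"ty": 0.02,"tz": 0.0,"ax": 0.0,"ay": 0.0,"az": 0.0,"grip": 0.0},
    {"tx": 0.0,"ty": 0.02,"tz": 0.0,"ax": 0.0,"ay": 0.0,"az": 0.0,"grip": 0.0},
  ],
)

```text
time: 18.27
tool_pos: [0.5826, -0.0477, 0.0548]
orientation: [-3.134, 0.001, 1.575]
force: [-29.7, -3.8, 27.8]
grip_width: 0.0087
finger_force: 62.2
```

The follower is hard against its stop at x=0.5826. I'll relax the push, release, rise, and head for the red vial.

Emit:
servo_tool(
  increments=[
    {"tx": 0.0,"ty": -0.06,"tz": 0.0,"ax": 0.0,"ay": 0.0,"az": 0.0,"grip": 0.0},
    {"tx": 0.0,"ty": 0.0,"tz": 0.0,"ax": 0.0,"ay": 0.0,"az": 0.0,"grip": 0.5},
    {"tx": 0.0,"ty": 0.0,"tz": 0.0,"ax": 0.0,"ay": 0.0,"az": 0.0,"grip": 0.5},
    {"tx": 0.0,"ty": 0.0,"tz": 0.0,"ax": 0.0,"ay": 0.0,"az": 0.0,"grip": 0.5},
    {"tx": 0.0,"ty": 0.0,"tz": -0.4,"ax": 0.0,"ay": 0.0,"az": 0.0,"grip": 0.5},
    {"tx": 0.0,"ty": 0.0,"tz": -0.6,"ax": 0.0,"ay": 0.0,"az": 0.0,"grip": 0.5},
    {"tx": 0.0,"ty": 0.0,"tz": -0.7,"ax": 0.0,"ay": 0.0,"az": 0.0,"grip": 0.5},
    {"tx": 0.0,"ty": 0.0,"tz": -0.7,"ax": 0.0,"ay": 0.0,"az": 0.0,"grip": 0.5},
  ],
)

```text
time: 19.27
tool_pos: [0.5827, -0.0473, 0.175]
orientation: [-3.14, 0.001, 1.575]
force: [1.0, -0.0, 0.8]
grip_width: 0.0428
finger_force: 0.0
```

```bash
python3 - <<'E'
from h import *
print(bot.sense()['tool_pos'])
plan([((.59,.245,.19),tool(90),11)],grip=.7)
E
```

```text
[ 0.58272288 -0.04725253  0.17495415]
[{tx: 0.531, ty: 0.015, tz: -0.028, ax: -0.01, ay: 0.0, az: 0.02, grip: 0.7}, {tx: 0.531, ty: 0.015, tz: -0.028, ax: -0.01, ay: 0.0, az: 0.02, grip: 0.7}, {tx: 0.531, ty: 0.015, tz: -0.028, ax: -0.0, ay: 0.0, az: 0.02, grip: 0.7}, {tx: 0.531, ty: 0.015, tz: -0.028, ax: -0.01, ay: 0.0, az: 0.02, grip: 0.7}, {tx: 0.531, ty: 0.015, tz: -0.028, ax: -0.0, ay: 0.01, az: 0.02, grip: 0.7}, {tx: 0.532, ty: 0.015, tz: -0.027, ax: -0.01, ay: 0.0, az: 0.02, grip: 0.7}, {tx: 0.531, ty: 0.014, tz: -0.027, ax: -0.0, ay: 0.01, az: 0.03, grip: 0.7}, {tx: 0.532, ty: 0.014, tz: -0.027, ax: -0.01, ay: 0.0, az: 0.02, grip: 0.7}, {tx: 0.532, ty: 0.014, tz: -0.028, ax: -0.0, ay: 0.01, az: 0.03, grip: 0.7}, {tx: 0.531, ty: 0.014, tz: -0.027, ax: -0.01, ay: 0.0, az: 0.02, grip: 0.7}, {tx: 0.532, ty: 0.014, tz: -0.028, ax: -0.0, ay: 0.01, az: 0.03, grip: 0.7}]
```

Emit:
servo_tool(
  increments=[
    {"tx": 0.53,"ty": 0.01,"tz": -0.03,"ax": 0.0,"ay": 0.0,"az": 0.0,"grip": 0.7},
    {"tx": 0.53,"ty": 0.02,"tz": -0.03,"ax": 0.0,"ay": 0.0,"az": 0.0,"grip": 0.7},
    {"tx": 0.53,"ty": 0.01,"tz": -0.03,"ax": 0.0,"ay": 0.0,"az": 0.0,"grip": 0.7},
    {"tx": 0.53,"ty": 0.02,"tz": -0.03,"ax": 0.0,"ay": 0.0,"az": 0.0,"grip": 0.7},
    {"tx": 0.53,"ty": 0.01,"tz": -0.03,"ax": 0.0,"ay": 0.0,"az": 0.0,"grip": 0.7},
    {"tx": 0.53,"ty": 0.02,"tz": -0.03,"ax": 0.0,"ay": 0.0,"az": 0.0,"grip": 0.7},
    {"tx": 0.53,"ty": 0.01,"tz": -0.03,"ax": 0.0,"ay": 0.0,"az": 0.0,"grip": 0.7},
    {"tx": 0.53,"ty": 0.02,"tz": -0.03,"ax": 0.0,"ay": 0.0,"az": 0.0,"grip": 0.7},
    {"tx": 0.53,"ty": 0.01,"tz": -0.03,"ax": 0.0,"ay": 0.0,"az": 0.0,"grip": 0.7},
    {"tx": 0.53,"ty": 0.02,"tz": -0.03,"ax": 0.0,"ay": 0.0,"az": 0.0,"grip": 0.7},
    {"tx": 0.53,"ty": 0.01,"tz": -0.03,"ax": 0.0,"ay": 0.0,"az": 0.0,"grip": 0.7},
    {"tx": 0.0,"ty": 0.0,"tz": 0.0,"ax": 0.0,"ay": 0.0,"az": 0.0,"grip": 0.7},
  ],
)

```text
time: 20.78
tool_pos: [0.5893, 0.2456, 0.19]
orientation: [-3.141, 0.001, 1.577]
force: [0.2, -0.2, -1.0]
grip_width: 0.0597
finger_force: 0.0
```

```bash
cat > vial.py <<'E'
from h import *
import sys
q=sys.argv[1]; s=snap('wrist','w_%s.png'%q)
cv2.imwrite('pics/v_%s.png'%q,s['pixels'])
print(bot.sense()['tool_pos'],bot.sense()['orientation'])
for x in bot.spot_point(q,'wrist')[:2]: print('pt',x['confidence'],x['xy'],atz(s,x['xy'],0))
for x in bot.silhouettes(q,'wrist')[:2]: print('sil',x['confidence'],x['bbox'],atz(s,x['bbox'][:2],.03))
E
python3 vial.py vial_red
```

```text
[0.58939647 0.24456439 0.18997018] [-3.14038287e+00  9.63966225e-04  1.57626784e+00]
pt 0.64 [265.0, 101.0] [0.5993228  0.32207215 0.        ]
sil 0.76 [265.5, 101.3, 28.4, 28.1] [0.59898146 0.32208895 0.03      ]
sil 0.67 [373.5, 369.0, 14.4, 12.7] [ 0.75880757 -0.0414576   0.03      ]
```

View pics/v_vial_red.png

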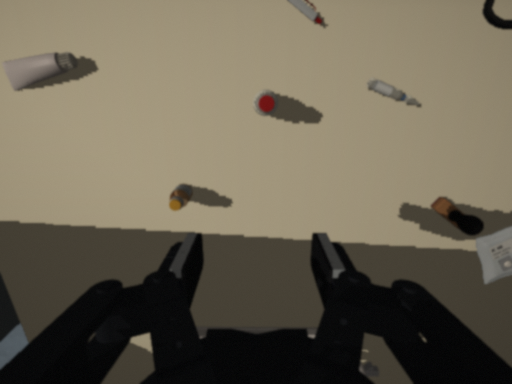

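The red vial is at (266,103), standing, with both estimates agreeing on (0.599, 0.322). Yellow at (179,197) is well clear.

```bash
python3 - <<'E'
from h import *
plan([((.599,.322,.12),tool(90),4),((.599,.322,.013),tool(90),5)],grip=.7)
E
```

```text
[{tx: 0.393, ty: 0.049, tz: 0.35, ax: -0.02, ay: 0.01, az: 0.06, grip: 0.7}, {tx: 0.392, ty: 0.049, tz: 0.35, ax: -0.02, ay: 0.02, az: 0.06, grip: 0.7}, {tx: 0.392, ty: 0.048, tz: 0.35, ax: -0.02, ay: 0.01, az: 0.05, grip: 0.7}, {tx: 0.393, ty: 0.048, tz: 0.35, ax: -0.01, ay: 0.02, az: 0.06, grip: 0.7}, {tx: -0.0, ty: 0.0, tz: 0.428, ax: -0.0, ay: -0.0, az: -0.0, grip: 0.7}, {tx: -0.0, ty: 0.0, tz: 0.428, ax: -0.0, ay: -0.0, az: -0.0, grip: 0.7}, {tx: -0.0, ty: 0.0, tz: 0.428, ax: -0.0, ay: -0.0, az: -0.0, grip: 0.7}, {tx: -0.0, ty: 0.0, tz: 0.428, ax: -0.0, ay: -0.0, az: -0.0, grip: 0.7}, {tx: -0.0, ty: 0.0, tz: 0.428, ax: -0.0, ay: -0.0, az: -0.0, grip: 0.7}]
```

Emit:
servo_tool(
  increments=[
    {"tx": 0.39,"ty": 0.05,"tz": 0.35,"ax": 0.0,"ay": 0.0,"az": 0.0,"grip": 0.7},
    {"tx": 0.39,"ty": 0.05,"tz": 0.35,"ax": 0.0,"ay": 0.0,"az": 0.0,"grip": 0.7},
    {"tx": 0.39,"ty": 0.05,"tz": 0.35,"ax": 0.0,"ay": 0.0,"az": 0.0,"grip": 0.7},
    {"tx": 0.39,"ty": 0.05,"tz": 0.35,"ax": 0.0,"ay": 0.0,"az": 0.0,"grip": 0.7},
    {"tx": 0.0,"ty": 0.0,"tz": 0.0,"ax": 0.0,"ay": 0.0,"az": 0.0,"grip": 0.7},
    {"tx": 0.0,"ty": 0.0,"tz": 0.43,"ax": 0.0,"ay": 0.0,"az": 0.0,"grip": 0.7},
    {"tx": 0.0,"ty": 0.0,"tz": 0.43,"ax": 0.0,"ay": 0.0,"az": 0.0,"grip": 0.7},
    {"tx": 0.0,"ty": 0.0,"tz": 0.43,"ax": 0.0,"ay": 0.0,"az": 0.0,"grip": 0.7},
    {"tx": 0.0,"ty": 0.0,"tz": 0.43,"ax": 0.0,"ay": 0.0,"az": 0.0,"grip": 0.7},
    {"tx": 0.0,"ty": 0.0,"tz": 0.43,"ax": 0.0,"ay": 0.0,"az": 0.0,"grip": 0.7},
    {"tx": 0.0,"ty": 0.0,"tz": 0.0,"ax": 0.0,"ay": 0.0,"az": 0.0,"grip": 0.7},
  ],
)

```text
time: 22.3
tool_pos: [0.5981, 0.3216, 0.0105]
orientation: [-3.138, 0.002, 1.575]
force: [-0.9, 0.4, 1.0]
grip_width: 0.0601
finger_force: 0.0
```

Emit:
servo_tool(
  increments=[
    {"tx": 0.0,"ty": 0.0,"tz": 0.0,"ax": 0.0,"ay": 0.0,"az": 0.0,"grip": 0.2},
    {"tx": 0.0,"ty": 0.0,"tz": 0.0,"ax": 0.0,"ay": 0.0,"az": 0.0,"grip": 0.2},
    {"tx": 0.0,"ty": 0.0,"tz": 0.0,"ax": 0.0,"ay": 0.0,"az": 0.0,"grip": 0.2},
    {"tx": 0.0,"ty": 0.0,"tz": 0.0,"ax": 0.0,"ay": 0.0,"az": 0.0,"grip": 0.2},
    {"tx": 0.0,"ty": 0.0,"tz": 0.0,"ax": 0.0,"ay": 0.0,"az": 0.0,"grip": 0.2},
  ],
)

```text
time: 22.92
tool_pos: [0.5997, 0.3225, 0.014]
orientation: [3.141, -0.0, 1.575]
force: [-1.0, -0.6, 7.2]
grip_width: 0.0234
finger_force: 59.3
```

Gripped at 23.4 mm width and 59 N. I'll lift it and carry it to the red lane.

```bash
python3 - <<'E'
from h import *
plan([((.5997,.3225,.11),tool(90.5),3),((.58,.24,.16),tool(90.5),3),((.528,-.035,.16),tool(90.7),8),((.528,-.0706,.13),tool(90.7),3)],grip=.2)
E
```

```text
[{tx: 0.0, ty: 0.0, tz: -0.64, ax: 0.02, ay: -0.0, az: -0.09, grip: 0.2}, {tx: 0.0, ty: 0.0, tz: -0.64, ax: 0.02, ay: -0.0, az: -0.08, grip: 0.2}, {tx: 0.0, ty: 0.0, tz: -0.641, ax: 0.01, ay: -0.01, az: -0.09, grip: 0.2}, {tx: -0.549, ty: -0.136, tz: -0.333, ax: 0.0, ay: 0.0, az: 0.0, grip: 0.2}, {tx: -0.549, ty: -0.136, tz: -0.333, ax: 0.0, ay: 0.0, az: 0.0, grip: 0.2}, {tx: -0.548, ty: -0.136, tz: -0.333, ax: 0.0, ay: 0.0, az: 0.0, grip: 0.2}, {tx: -0.686, ty: -0.136, tz: -0.0, ax: 0.0, ay: 0.0, az: -0.02, grip: 0.2}, {tx: -0.686, ty: -0.136, tz: -0.0, ax: 0.0, ay: 0.0, az: -0.03, grip: 0.2}, {tx: -0.686, ty: -0.137, tz: -0.0, ax: 0.0, ay: 0.0, az: -0.02, grip: 0.2}, {tx: -0.686, ty: -0.137, tz: -0.0, ax: 0.0, ay: 0.0, az: -0.03, grip: 0.2}, {tx: -0.686, ty: -0.137, tz: -0.0, ax: 0.0, ay: 0.0, az: -0.02, grip: 0.2}, {tx: -0.686, ty: -0.137, tz: -0.0, ax: 0.0, ay: 0.0, az: -0.03, grip: 0.2}]
[{tx: -0.687, ty: -0.138, tz: -0.0, ax: 0.0, ay: 0.0, az: -0.02, grip: 0.2}, {tx: -0.686, ty: -0.138, tz: -0.0, ax: 0.0, ay: 0.0, az: -0.03, grip: 0.2}, {tx: -0.237, ty: -0.003, tz: 0.2, ax: 0.0, ay: 0.0, az: 0.0, grip: 0.2}, {tx: -0.238, ty: -0.003, tz: 0.2, ax: 0.0, ay: 0.0, az: 0.0, grip: 0.2}, {tx: -0.237, ty: -0.003, tz: 0.2, ax: 0.0, ay: 0.0, az: 0.0, grip: 0.2}]
```

Emit:
servo_tool(
  increments=[
    {"tx": 0.0,"ty": 0.0,"tz": -0.3,"ax": 0.0,"ay": 0.0,"az": 0.0,"grip": 0.2},
    {"tx": 0.0,"ty": 0.0,"tz": -0.64,"ax": 0.0,"ay": 0.0,"az": 0.0,"grip": 0.2},
    {"tx": 0.0,"ty": 0.0,"tz": -0.64,"ax": 0.0,"ay": 0.0,"az": -0.1,"grip": 0.2},
    {"tx": 0.0,"ty": 0.0,"tz": -0.64,"ax": 0.0,"ay": 0.0,"az": -0.1,"grip": 0.2},
    {"tx": -0.55,"ty": -0.14,"tz": -0.23,"ax": 0.0,"ay": 0.0,"az": 0.0,"grip": 0.2},
    {"tx": -0.55,"ty": -0.14,"tz": -0.23,"ax": 0.0,"ay": 0.0,"az": 0.0,"grip": 0.2},
    {"tx": -0.55,"ty": -0.14,"tz": -0.23,"ax": 0.0,"ay": 0.0,"az": 0.0,"grip": 0.2},
    {"tx": -0.69,"ty": -0.14,"tz": 0.0,"ax": 0.0,"ay": 0.0,"az": 0.0,"grip": 0.2},
    {"tx": -0.69,"ty": -0.14,"tz": 0.0,"ax": 0.0,"ay": 0.0,"az": 0.0,"grip": 0.2},
    {"tx": -0.69,"ty": -0.14,"tz": 0.0,"ax": 0.0,"ay": 0.0,"az": 0.0,"grip": 0.2},
    {"tx": -0.69,"ty": -0.14,"tz": 0.0,"ax": 0.0,"ay": 0.0,"az": 0.0,"grip": 0.2},
    {"tx": -0.69,"ty": -0.14,"tz": 0.0,"ax": 0.0,"ay": 0.0,"az": 0.0,"grip": 0.2},
  ],
)

```text
time: 24.42
tool_pos: [0.545, 0.0658, 0.1594]
orientation: [3.141, 0.001, 1.579]
force: [-0.2, 0.4, -0.2]
grip_width: 0.0233
finger_force: 59.0
```

Emit:
servo_tool(
  increments=[
    {"tx": -0.69,"ty": -0.14,"tz": 0.0,"ax": 0.0,"ay": 0.0,"az": 0.0,"grip": 0.2},
    {"tx": -0.69,"ty": -0.14,"tz": 0.0,"ax": 0.0,"ay": 0.0,"az": 0.0,"grip": 0.2},
    {"tx": -0.69,"ty": -0.14,"tz": 0.0,"ax": 0.0,"ay": 0.0,"az": 0.0,"grip": 0.2},
    {"tx": -0.24,"ty": 0.0,"tz": 0.2,"ax": 0.0,"ay": 0.0,"az": 0.0,"grip": 0.2},
    {"tx": -0.24,"ty": 0.0,"tz": 0.2,"ax": 0.0,"ay": 0.0,"az": 0.0,"grip": 0.2},
    {"tx": -0.24,"ty": 0.0,"tz": 0.2,"ax": 0.0,"ay": 0.0,"az": 0.0,"grip": 0.2},
    {"tx": 0.0,"ty": 0.0,"tz": 0.0,"ax": 0.0,"ay": 0.0,"az": 0.0,"grip": 0.2},
  ],
)

```text
time: 25.3
tool_pos: [0.5249, -0.073, 0.1275]
orientation: [-3.139, 0.0, 1.578]
force: [0.2, -0.1, -1.2]
grip_width: 0.0236
finger_force: 59.0
```

```bash
python3 - <<'E'
from h import *
print(bot.sense()['tool_pos'],bot.sense()['orientation'])
s=snap('wrist')
im=s['pixels'].copy()
for q,z in(('tag_blue',.024),('tag_red',.024),('follower_grip',.07)):
  for x in bot.spot_point(q,'wrist')[:2]: print(q,x['confidence'],x['xy'],atz(s,x['xy'],z))
cv2.imwrite('pics/r2.png',im)
plan([((.528,-.0706,.0215),tool(90.7),6)],grip=.2)
E
```

```text
[ 0.52485401 -0.07300244  0.1274576 ] [-3.13884880e+00  2.62578805e-04  1.57815883e+00]
tag_blue 0.75 [196.5, 130.8] [ 0.47333912 -0.02068306  0.024     ]
tag_blue 0.3 [295.2, 319.6] [ 0.56862457 -0.22145512  0.024     ]
tag_red 0.57 [194.7, 184.4] [ 0.46887206 -0.06915911  0.024     ]
follower_grip 0.73 [336.1, 172.4] [ 0.58391577 -0.04484146  0.07      ]
[{tx: 0.006, ty: 0.009, tz: 0.358, ax: -0.0, ay: 0.01, az: -0.04, grip: 0.2}, {tx: 0.006, ty: 0.009, tz: 0.358, ax: -0.01, ay: 0.01, az: -0.04, grip: 0.2}, {tx: 0.006, ty: 0.008, tz: 0.357, ax: -0.0, ay: 0.01, az: -0.04, grip: 0.2}, {tx: 0.006, ty: 0.009, tz: 0.358, ax: -0.01, ay: 0.0, az: -0.04, grip: 0.2}, {tx: 0.006, ty: 0.008, tz: 0.357, ax: -0.0, ay: 0.01, az: -0.03, grip: 0.2}, {tx: 0.007, ty: 0.009, tz: 0.358, ax: -0.01, ay: 0.0, az: -0.04, grip: 0.2}]
```

View pics/r2.png

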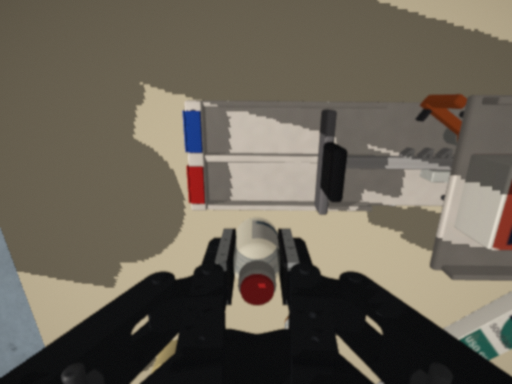

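The wrist view shows the follower fully back at (333,172), the pawl swung off at (445,105), and the red vial upright in the fingers. The red lane's middle is y ≈ -0.0697.

Emit:
servo_tool(
  increments=[
    {"tx": 0.02,"ty": 0.02,"tz": 0.36,"ax": 0.0,"ay": 0.0,"az": 0.0,"grip": 0.2},
    {"tx": 0.02,"ty": 0.01,"tz": 0.36,"ax": 0.0,"ay": 0.0,"az": 0.0,"grip": 0.2},
    {"tx": 0.01,"ty": 0.01,"tz": 0.36,"ax": 0.0,"ay": 0.0,"az": 0.0,"grip": 0.2},
    {"tx": 0.01,"ty": 0.01,"tz": 0.36,"ax": 0.0,"ay": 0.0,"az": 0.0,"grip": 0.2},
    {"tx": 0.0,"ty": 0.01,"tz": 0.36,"ax": 0.0,"ay": 0.0,"az": 0.0,"grip": 0.2},
    {"tx": 0.0,"ty": 0.0,"tz": 0.25,"ax": 0.0,"ay": 0.0,"az": 0.0,"grip": 0.2},
    {"tx": 0.0,"ty": 0.0,"tz": 0.0,"ax": 0.0,"ay": 0.0,"az": 0.0,"grip": 0.2},
    {"tx": 0.0,"ty": 0.0,"tz": 0.0,"ax": 0.0,"ay": 0.0,"az": 0.0,"grip": 0.2},
  ],
)

```text
time: 26.5
tool_pos: [0.5284, -0.07, 0.0264]
orientation: [-3.141, 0.001, 1.578]
force: [0.6, 0.1, -0.9]
grip_width: 0.0232
finger_force: 59.0
```

Emit:
servo_tool(
  increments=[
    {"tx": 0.0,"ty": 0.0,"tz": 0.04,"ax": 0.0,"ay": 0.0,"az": 0.0,"grip": 0.2},
    {"tx": 0.0,"ty": 0.0,"tz": 0.04,"ax": 0.0,"ay": 0.0,"az": 0.0,"grip": 0.2},
  ],
)

```text
time: 26.75
tool_pos: [0.5283, -0.07, 0.0223]
orientation: [-3.141, 0.001, 1.578]
force: [0.1, 0.5, -0.6]
grip_width: 0.0234
finger_force: 59.0
```

Emit:
servo_tool(
  increments=[
    {"tx": 0.0,"ty": 0.0,"tz": 0.03,"ax": 0.0,"ay": 0.0,"az": 0.0,"grip": 0.2},
    {"tx": 0.0,"ty": 0.0,"tz": 0.0,"ax": 0.0,"ay": 0.0,"az": 0.0,"grip": 0.2},
  ],
)

```text
time: 27.0
tool_pos: [0.5281, -0.0699, 0.0205]
orientation: [-3.141, 0.001, 1.578]
force: [0.5, 0.0, -0.1]
grip_width: 0.0232
finger_force: 59.0
```

Emit:
servo_tool(
  increments=[
    {"tx": 0.0,"ty": 0.0,"tz": 0.02,"ax": 0.0,"ay": 0.0,"az": 0.0,"grip": 0.2},
    {"tx": 0.0,"ty": 0.0,"tz": 0.01,"ax": 0.0,"ay": 0.0,"az": 0.0,"grip": 0.2},
  ],
)

```text
time: 27.25
tool_pos: [0.5283, -0.07, 0.0199]
orientation: [-3.141, 0.001, 1.579]
force: [-6.1, 1.3, 17.6]
grip_width: 0.0235
finger_force: 60.9
```

Floor contact. I'll ease up 0.5 mm, open, and rise.

Emit:
servo_tool(
  increments=[
    {"tx": 0.0,"ty": 0.0,"tz": -0.02,"ax": 0.0,"ay": 0.0,"az": 0.0,"grip": 0.2},
    {"tx": 0.0,"ty": 0.0,"tz": 0.0,"ax": 0.0,"ay": 0.0,"az": 0.0,"grip": 0.45},
    {"tx": 0.0,"ty": 0.0,"tz": 0.0,"ax": 0.0,"ay": 0.0,"az": 0.0,"grip": 0.45},
    {"tx": 0.0,"ty": 0.0,"tz": 0.0,"ax": 0.0,"ay": 0.0,"az": 0.0,"grip": 0.45},
    {"tx": 0.0,"ty": 0.0,"tz": -0.3,"ax": 0.0,"ay": 0.0,"az": 0.0,"grip": 0.45},
    {"tx": 0.0,"ty": 0.0,"tz": -0.5,"ax": 0.0,"ay": 0.0,"az": 0.0,"grip": 0.45},
    {"tx": 0.0,"ty": 0.0,"tz": -0.8,"ax": 0.0,"ay": 0.0,"az": 0.0,"grip": 0.45},
    {"tx": 0.0,"ty": 0.0,"tz": -0.8,"ax": 0.0,"ay": 0.0,"az": 0.0,"grip": 0.7},
    {"tx": 0.0,"ty": 0.0,"tz": -0.6,"ax": 0.0,"ay": 0.0,"az": 0.0,"grip": 0.7},
  ],
)

```text
time: 28.38
tool_pos: [0.5289, -0.0699, 0.1723]
orientation: [3.14, 0.001, 1.579]
force: [-0.4, -0.6, -0.3]
grip_width: 0.0596
finger_force: 0.0
```

```bash
python3 - <<'E'
from h import *
s=snap('wrist','after_red.png')
for x in bot.silhouettes('vial_red','wrist')[:2]: print('sil',x['confidence'],x['bbox'],atz(s,x['bbox'][:2],.033))
plan([((.565,-.30,.19),tool(90),9)],grip=.7)
E
```

```text
sil 0.75 [256.6, 177.9, 26.5, 37.7] [ 0.53017579 -0.06957658  0.033     ]
[{tx: -0.512, ty: 0.074, tz: -0.035, ax: 0.03, ay: 0.01, az: 0.05, grip: 0.7}, {tx: -0.511, ty: 0.074, tz: -0.035, ax: 0.04, ay: 0.01, az: 0.05, grip: 0.7}, {tx: -0.511, ty: 0.075, tz: -0.035, ax: 0.03, ay: 0.01, az: 0.05, grip: 0.7}, {tx: -0.511, ty: 0.075, tz: -0.035, ax: 0.04, ay: 0.02, az: 0.05, grip: 0.7}, {tx: -0.511, ty: 0.076, tz: -0.036, ax: 0.03, ay: 0.01, az: 0.05, grip: 0.7}, {tx: -0.511, ty: 0.076, tz: -0.036, ax: 0.04, ay: 0.02, az: 0.05, grip: 0.7}, {tx: -0.512, ty: 0.076, tz: -0.036, ax: 0.03, ay: 0.01, az: 0.05, grip: 0.7}, {tx: -0.511, ty: 0.077, tz: -0.036, ax: 0.04, ay: 0.02, az: 0.05, grip: 0.7}, {tx: -0.511, ty: 0.077, tz: -0.035, ax: 0.03, ay: 0.01, az: 0.05, grip: 0.7}]
```

Emit:
servo_tool(
  increments=[
    {"tx": -0.51,"ty": 0.07,"tz": -0.04,"ax": 0.0,"ay": 0.0,"az": 0.0,"grip": 0.7},
    {"tx": -0.51,"ty": 0.08,"tz": -0.04,"ax": 0.0,"ay": 0.0,"az": 0.0,"grip": 0.7},
    {"tx": -0.51,"ty": 0.07,"tz": -0.04,"ax": 0.0,"ay": 0.0,"az": 0.0,"grip": 0.7},
    {"tx": -0.51,"ty": 0.08,"tz": -0.04,"ax": 0.0,"ay": 0.0,"az": 0.0,"grip": 0.7},
    {"tx": -0.51,"ty": 0.07,"tz": -0.04,"ax": 0.0,"ay": 0.0,"az": 0.0,"grip": 0.7},
    {"tx": -0.51,"ty": 0.08,"tz": -0.04,"ax": 0.0,"ay": 0.0,"az": 0.0,"grip": 0.7},
    {"tx": -0.51,"ty": 0.07,"tz": -0.04,"ax": 0.0,"ay": 0.0,"az": 0.0,"grip": 0.7},
    {"tx": -0.51,"ty": 0.08,"tz": -0.04,"ax": 0.0,"ay": 0.0,"az": 0.0,"grip": 0.7},
    {"tx": -0.51,"ty": 0.08,"tz": -0.04,"ax": 0.0,"ay": 0.0,"az": 0.0,"grip": 0.7},
    {"tx": 0.0,"ty": 0.0,"tz": 0.0,"ax": 0.0,"ay": 0.0,"az": 0.0,"grip": 0.7},
  ],
)

```text
time: 29.72
tool_pos: [0.5639, -0.3002, 0.1875]
orientation: [-3.141, 0.001, 1.577]
force: [0.5, 0.0, -0.2]
grip_width: 0.0599
finger_force: 0.0
```

```bash
python3 vial.py vial_blue
```

```text
[ 0.56381119 -0.29914035  0.18742948] [-3.14018173e+00  1.52458829e-04  1.57755060e+00]
pt 0.91 [262.3, 122.0] [ 0.57110105 -0.24680131  0.        ]
sil 0.91 [265.1, 123.8, 25.1, 27.6] [ 0.57344175 -0.24621046  0.03      ]
```

```bash
python3 - <<'E'
from h import *
plan([((.572,-.246,.12),tool(90.3),4),((.572,-.246,.013),tool(90.3),5)],grip=.7)
E
```

```text
[{tx: 0.261, ty: 0.043, tz: 0.338, ax: -0.02, ay: 0.0, az: 0.04, grip: 0.7}, {tx: 0.261, ty: 0.043, tz: 0.338, ax: -0.02, ay: 0.0, az: 0.04, grip: 0.7}, {tx: 0.261, ty: 0.043, tz: 0.339, ax: -0.02, ay: 0.0, az: 0.04, grip: 0.7}, {tx: 0.26, ty: 0.042, tz: 0.338, ax: -0.03, ay: 0.01, az: 0.04, grip: 0.7}, {tx: 0.0, ty: 0.0, tz: 0.428, ax: 0.0, ay: -0.0, az: 0.0, grip: 0.7}, {tx: 0.0, ty: 0.0, tz: 0.428, ax: 0.0, ay: -0.0, az: 0.0, grip: 0.7}, {tx: 0.0, ty: 0.0, tz: 0.428, ax: 0.0, ay: -0.0, az: 0.0, grip: 0.7}, {tx: 0.0, ty: 0.0, tz: 0.428, ax: 0.0, ay: -0.0, az: 0.0, grip: 0.7}, {tx: 0.0, ty: 0.0, tz: 0.428, ax: 0.0, ay: -0.0, az: 0.0, grip: 0.7}]
```

Emit:
servo_tool(
  increments=[
    {"tx": 0.26,"ty": 0.04,"tz": 0.34,"ax": 0.0,"ay": 0.0,"az": 0.0,"grip": 0.7},
    {"tx": 0.26,"ty": 0.04,"tz": 0.34,"ax": 0.0,"ay": 0.0,"az": 0.0,"grip": 0.7},
    {"tx": 0.26,"ty": 0.04,"tz": 0.34,"ax": 0.0,"ay": 0.0,"az": 0.0,"grip": 0.7},
    {"tx": 0.26,"ty": 0.04,"tz": 0.34,"ax": 0.0,"ay": 0.0,"az": 0.0,"grip": 0.7},
    {"tx": 0.0,"ty": 0.0,"tz": 0.0,"ax": 0.0,"ay": 0.0,"az": 0.0,"grip": 0.7},
    {"tx": 0.0,"ty": 0.0,"tz": 0.42,"ax": 0.0,"ay": 0.0,"az": 0.0,"grip": 0.7},
    {"tx": 0.0,"ty": 0.0,"tz": 0.42,"ax": 0.0,"ay": 0.0,"az": 0.0,"grip": 0.7},
    {"tx": 0.0,"ty": 0.0,"tz": 0.42,"ax": 0.0,"ay": 0.0,"az": 0.0,"grip": 0.7},
    {"tx": 0.0,"ty": 0.0,"tz": 0.42,"ax": 0.0,"ay": 0.0,"az": 0.0,"grip": 0.7},
    {"tx": 0.0,"ty": 0.0,"tz": 0.42,"ax": 0.0,"ay": 0.0,"az": 0.0,"grip": 0.7},
    {"tx": 0.0,"ty": 0.0,"tz": 0.0,"ax": 0.0,"ay": 0.0,"az": 0.0,"grip": 0.7},
  ],
)

```text
time: 31.25
tool_pos: [0.5706, -0.2467, 0.0133]
orientation: [-3.138, -0.001, 1.578]
force: [0.4, 0.1, -0.6]
grip_width: 0.0594
finger_force: 0.0
```

Emit:
servo_tool(
  increments=[
    {"tx": 0.0,"ty": 0.0,"tz": 0.0,"ax": 0.0,"ay": 0.0,"az": 0.0,"grip": 0.2},
    {"tx": 0.0,"ty": 0.0,"tz": 0.0,"ax": 0.0,"ay": 0.0,"az": 0.0,"grip": 0.2},
    {"tx": 0.0,"ty": 0.0,"tz": 0.0,"ax": 0.0,"ay": 0.0,"az": 0.0,"grip": 0.2},
    {"tx": 0.0,"ty": 0.0,"tz": 0.0,"ax": 0.0,"ay": 0.0,"az": 0.0,"grip": 0.2},
    {"tx": 0.0,"ty": 0.0,"tz": 0.0,"ax": 0.0,"ay": 0.0,"az": 0.0,"grip": 0.2},
  ],
)

```text
time: 31.88
tool_pos: [0.572, -0.2474, 0.0162]
orientation: [3.141, 0.002, 1.578]
force: [-1.3, 0.5, 7.1]
grip_width: 0.0233
finger_force: 59.2
```

```bash
python3 - <<'E'
from h import *
print(bot.sense()['tool_pos'])
plan([((.572,-.246,.16),tool(90.4),4),((.528,-.0218,.16),tool(90.7),8)],grip=.2)
E
```

```text
[ 0.57203842 -0.24739716  0.01624394]
[{tx: 0.006, ty: 0.0, tz: -0.719, ax: 0.01, ay: 0.02, az: 0.01, grip: 0.2}, {tx: 0.006, ty: 0.0, tz: -0.719, ax: 0.01, ay: 0.02, az: 0.01, grip: 0.2}, {tx: 0.006, ty: 0.0, tz: -0.719, ax: 0.01, ay: 0.02, az: 0.01, grip: 0.2}, {tx: 0.007, ty: 0.0, tz: -0.718, ax: 0.01, ay: 0.03, az: 0.01, grip: 0.2}, {tx: 0.561, ty: -0.106, tz: 0.0, ax: -0.0, ay: -0.0, az: -0.04, grip: 0.2}, {tx: 0.561, ty: -0.106, tz: 0.0, ax: -0.0, ay: -0.0, az: -0.04, grip: 0.2}, {tx: 0.562, ty: -0.105, tz: 0.0, ax: -0.0, ay: -0.0, az: -0.04, grip: 0.2}, {tx: 0.561, ty: -0.105, tz: 0.0, ax: -0.0, ay: -0.0, az: -0.04, grip: 0.2}, {tx: 0.562, ty: -0.104, tz: 0.0, ax: -0.0, ay: -0.0, az: -0.03, grip: 0.2}, {tx: 0.562, ty: -0.104, tz: 0.0, ax: -0.0, ay: -0.0, az: -0.04, grip: 0.2}, {tx: 0.562, ty: -0.104, tz: 0.0, ax: -0.0, ay: -0.0, az: -0.03, grip: 0.2}, {tx: 0.561, ty: -0.104, tz: 0.0, ax: -0.0, ay: -0.0, az: -0.04, grip: 0.2}]
```

Emit:
servo_tool(
  increments=[
    {"tx": 0.0,"ty": 0.0,"tz": -0.72,"ax": 0.0,"ay": 0.0,"az": 0.0,"grip": 0.2},
    {"tx": 0.0,"ty": 0.0,"tz": -0.72,"ax": 0.0,"ay": 0.0,"az": 0.0,"grip": 0.2},
    {"tx": 0.0,"ty": 0.0,"tz": -0.72,"ax": 0.0,"ay": 0.0,"az": 0.0,"grip": 0.2},
    {"tx": 0.0,"ty": 0.0,"tz": -0.72,"ax": 0.0,"ay": 0.0,"az": 0.0,"grip": 0.2},
    {"tx": 0.56,"ty": -0.11,"tz": 0.0,"ax": 0.0,"ay": 0.0,"az": 0.0,"grip": 0.2},
    {"tx": 0.56,"ty": -0.1,"tz": 0.0,"ax": 0.0,"ay": 0.0,"az": 0.0,"grip": 0.2},
    {"tx": 0.56,"ty": -0.11,"tz": 0.0,"ax": 0.0,"ay": 0.0,"az": 0.0,"grip": 0.2},
    {"tx": 0.56,"ty": -0.1,"tz": 0.0,"ax": 0.0,"ay": 0.0,"az": 0.0,"grip": 0.2},
    {"tx": 0.56,"ty": -0.11,"tz": 0.0,"ax": 0.0,"ay": 0.0,"az": 0.0,"grip": 0.2},
    {"tx": 0.56,"ty": -0.1,"tz": 0.0,"ax": 0.0,"ay": 0.0,"az": 0.0,"grip": 0.2},
    {"tx": 0.56,"ty": -0.1,"tz": 0.0,"ax": 0.0,"ay": 0.0,"az": 0.0,"grip": 0.2},
    {"tx": 0.56,"ty": -0.1,"tz": 0.0,"ax": 0.0,"ay": 0.0,"az": 0.0,"grip": 0.2},
  ],
)

```text
time: 33.38
tool_pos: [0.5282, -0.0224, 0.1594]
orientation: [-3.141, 0.001, 1.578]
force: [0.1, -0.6, 0.4]
grip_width: 0.0234
finger_force: 59.1
```

Emit:
servo_tool(
  increments=[
    {"tx": 0.0,"ty": 0.0,"tz": 0.0,"ax": 0.0,"ay": 0.0,"az": 0.0,"grip": 0.2},
    {"tx": 0.0,"ty": 0.0,"tz": 0.0,"ax": 0.0,"ay": 0.0,"az": 0.0,"grip": 0.2},
  ],
)

```text
time: 33.62
tool_pos: [0.5286, -0.0237, 0.1593]
orientation: [-3.141, 0.001, 1.579]
force: [0.4, -0.6, -0.6]
grip_width: 0.0235
finger_force: 59.1
```

```bash
python3 - <<'E'
from h import *
print(bot.sense()['tool_pos'],bot.sense()['orientation'])
plan([((.528,-.0215,.027),tool(90.6),6)],grip=.2)
E
```

```text
[ 0.52861655 -0.02374246  0.15928503] [-3.14134518e+00  9.60505943e-04  1.57861228e+00]
[{tx: 0.008, ty: -0.002, tz: 0.441, ax: -0.0, ay: 0.01, az: -0.03, grip: 0.2}, {tx: 0.008, ty: -0.002, tz: 0.441, ax: -0.0, ay: 0.01, az: -0.02, grip: 0.2}, {tx: 0.008, ty: -0.002, tz: 0.441, ax: -0.0, ay: 0.01, az: -0.03, grip: 0.2}, {tx: 0.008, ty: -0.002, tz: 0.441, ax: -0.0, ay: 0.01, az: -0.02, grip: 0.2}, {tx: 0.007, ty: -0.002, tz: 0.441, ax: -0.01, ay: 0.01, az: -0.03, grip: 0.2}, {tx: 0.007, ty: -0.001, tz: 0.441, ax: -0.0, ay: 0.01, az: -0.02, grip: 0.2}]
```

Emit:
servo_tool(
  increments=[
    {"tx": 0.01,"ty": 0.0,"tz": 0.44,"ax": 0.0,"ay": 0.0,"az": 0.0,"grip": 0.2},
    {"tx": 0.01,"ty": 0.0,"tz": 0.44,"ax": 0.0,"ay": 0.0,"az": 0.0,"grip": 0.2},
    {"tx": 0.01,"ty": 0.0,"tz": 0.44,"ax": 0.0,"ay": 0.0,"az": 0.0,"grip": 0.2},
    {"tx": 0.01,"ty": 0.0,"tz": 0.44,"ax": 0.0,"ay": 0.0,"az": 0.0,"grip": 0.2},
    {"tx": 0.01,"ty": 0.0,"tz": 0.44,"ax": 0.0,"ay": 0.0,"az": 0.0,"grip": 0.2},
    {"tx": 0.0,"ty": 0.0,"tz": 0.4,"ax": 0.0,"ay": 0.0,"az": 0.0,"grip": 0.2},
    {"tx": 0.0,"ty": 0.0,"tz": 0.0,"ax": 0.0,"ay": 0.0,"az": 0.0,"grip": 0.2},
    {"tx": 0.0,"ty": 0.0,"tz": 0.0,"ax": 0.0,"ay": 0.0,"az": 0.0,"grip": 0.2},
  ],
)

```text
time: 34.62
tool_pos: [0.5287, -0.0214, 0.0297]
orientation: [-3.142, 0.001, 1.578]
force: [0.5, 0.3, 0.5]
grip_width: 0.0239
finger_force: 59.1
```

Emit:
servo_tool(
  increments=[
    {"tx": 0.0,"ty": 0.0,"tz": 0.04,"ax": 0.0,"ay": 0.0,"az": 0.0,"grip": 0.2},
    {"tx": 0.0,"ty": 0.0,"tz": 0.02,"ax": 0.0,"ay": 0.0,"az": 0.0,"grip": 0.2},
  ],
)

```text
time: 34.88
tool_pos: [0.5285, -0.021, 0.0264]
orientation: [-3.141, 0.001, 1.578]
force: [0.1, -0.4, -0.6]
grip_width: 0.0231
finger_force: 59.1
```

Emit:
servo_tool(
  increments=[
    {"tx": 0.0,"ty": 0.0,"tz": 0.04,"ax": 0.0,"ay": 0.0,"az": 0.0,"grip": 0.2},
    {"tx": 0.0,"ty": 0.0,"tz": 0.02,"ax": 0.0,"ay": 0.0,"az": 0.0,"grip": 0.2},
  ],
)

```text
time: 35.12
tool_pos: [0.5282, -0.0209, 0.0229]
orientation: [-3.141, 0.001, 1.579]
force: [0.2, 0.0, -1.0]
grip_width: 0.0233
finger_force: 59.1
```

Emit:
servo_tool(
  increments=[
    {"tx": 0.0,"ty": 0.0,"tz": 0.02,"ax": 0.0,"ay": 0.0,"az": 0.0,"grip": 0.2},
    {"tx": 0.0,"ty": 0.0,"tz": 0.0,"ax": 0.0,"ay": 0.0,"az": 0.0,"grip": 0.2},
  ],
)

```text
time: 35.38
tool_pos: [0.5283, -0.0209, 0.0223]
orientation: [-3.141, 0.001, 1.578]
force: [-1.6, 0.3, 4.5]
grip_width: 0.0235
finger_force: 59.6
```

Light contact with the floor. Opening and rising.

Emit:
servo_tool(
  increments=[
    {"tx": 0.0,"ty": 0.0,"tz": 0.0,"ax": 0.0,"ay": 0.0,"az": 0.0,"grip": 0.45},
    {"tx": 0.0,"ty": 0.0,"tz": 0.0,"ax": 0.0,"ay": 0.0,"az": 0.0,"grip": 0.45},
    {"tx": 0.0,"ty": 0.0,"tz": 0.0,"ax": 0.0,"ay": 0.0,"az": 0.0,"grip": 0.45},
    {"tx": 0.0,"ty": 0.0,"tz": -0.3,"ax": 0.0,"ay": 0.0,"az": 0.0,"grip": 0.45},
    {"tx": 0.0,"ty": 0.0,"tz": -0.5,"ax": 0.0,"ay": 0.0,"az": 0.0,"grip": 0.45},
    {"tx": 0.0,"ty": 0.0,"tz": -0.8,"ax": 0.0,"ay": 0.0,"az": 0.0,"grip": 0.45},
    {"tx": 0.0,"ty": 0.0,"tz": -0.9,"ax": 0.0,"ay": 0.0,"az": 0.0,"grip": 0.45},
    {"tx": 0.0,"ty": 0.0,"tz": -0.9,"ax": 0.0,"ay": 0.0,"az": 0.0,"grip": 0.45},
    {"tx": -0.8,"ty": 0.0,"tz": -0.5,"ax": 0.0,"ay": 0.0,"az": 0.0,"grip": 0.45},
    {"tx": -0.8,"ty": 0.0,"tz": -0.5,"ax": 0.0,"ay": 0.0,"az": 0.0,"grip": 0.45},
    {"tx": 0.0,"ty": 0.0,"tz": 0.0,"ax": 0.0,"ay": 0.0,"az": 0.0,"grip": 0.45},
  ],
)

```text
time: 36.75
tool_pos: [0.53, -0.1029, 0.2444]
orientation: [3.138, 0.002, 1.576]
force: [-0.1, -0.1, 0.4]
grip_width: 0.0386
finger_force: 0.0
```

```bash
python3 - <<'E'
from h import *
w=snap('wrist'); s=snap('side')
cv2.imwrite('pics/fin.png',np.hstack([cv2.resize(w['pixels'][20:260,120:440],(400,300)),cv2.resize(s['pixels'][170:275,220:360],(400,300))]))
E
```

```text
(no output)
```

View pics/fin.png

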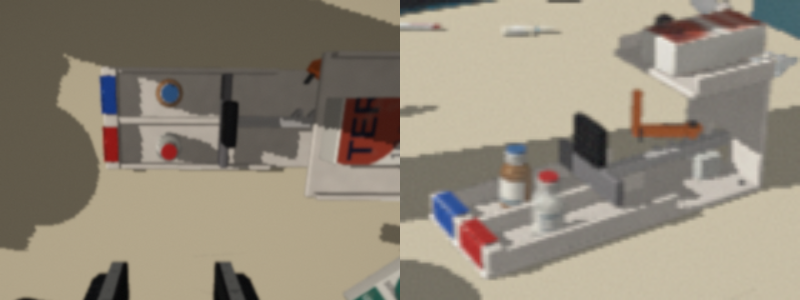

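The blue vial at (170,93) stands in the blue lane and the red vial at (168,150) in the red lane, both upright. The follower is back at (228,120), the pawl is off, and the carton is in place.

```bash
python3 -c "
from workcell import bot
print(bot.job_done())"
```

```text
the job is handed in; nothing more can be done
None
```

The job is handed in at about 37 s: the pawl is flipped off, the follower is back against its stop, and the red and blue vials stand upright in their tagged lanes; the carton was still in place in the last pictures, and the arm stayed clear of the yellow vial.

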